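# Snap the D-ring buckle onto the thumb spica's stud

### The arm

A 6-joint arm with a two-finger parallel gripper is mounted at the origin on the work surface. World frame = base frame: x ahead of the robot, y to its left, z up, the work surface at z = 0. Lengths are in m, angles in degrees, forces in N, time in s.
With the tool pointing down it reaches from about 0.25 to 0.725 m from the base axis. Payload 9.7 kg.
Tool frame: the origin (TCP) lies at the very end of the fingers, on their centre line; the grasp point (between the pads) lies 19 mm behind it (bot.pinch_z is the distance from the TCP to the grasp point, in m); x points along the fingers, z is the direction in which the jaws open and shut, and the axes are right-handed (so a half turn about x gives the same grasp; the last joint's range is limited). The gripper opens to 85 mm and grips with 20 to 120 N. Pads are 22 mm wide; open, the fingers measure 114 mm over their backs; the gripper's body (76 mm by 85 mm) begins 54 mm behind the grasp point. The pads swing forward as they close: fully open they stand 13 mm farther back than shut.
Start: joints at [75.172, 4.979, 10.078, 95.1, 0, 90], TCP at [0.141, 0.532, 0.206] pointing down, gripper open.
Joint ranges: [-179.16, 179.16], [-48.56, 103.87], [-65.8, 70.77], [-126.05, 130.52], [-82.76, 87.17], [-180, 180]. Speed limits (degrees/s): [127.2, 127.2, 147.25, 180, 180, 180].

### API

Orientations are given as [roll, pitch, yaw] about the fixed x, y, z axes, in that order (R = Rz(yaw) Ry(pitch) Rx(roll)).
In Python, from workcell import bot gives the robot as it stands.
- The arm moves only by the tool play_rows, never from a script. Its argument "rows" is a list of rows, each a list of 3 entries, a list of its own where there are three numbers: the shift along the tool's x, y, z in cm, then the turn about the tool's x in degrees, then the finger opening in cm, from 0 to 8.54. A call has 1 to 12 rows; each row is the pose to reach, as a shift and turn from the pose commanded when the call began, along the tool's axes at that moment; what a row does not reach only later rows make up. A row lasts 1/12 s, in which the tool goes at most 41.7 mm and 7.16 degrees, less where a joint would pass 70% of its speed; a pose out of reach is approached as far as the arm can. A call with a gripper value outside its range is refused whole. The fingers move at their own pace and stop on an object; "squeeze" is the grip in N (left out, the last holds). Time passes only in rows, so rows that repeat a pose let the fingers close. It gives the time, the measured TCP pose, the force and the opening at its end, in the units of the state.
- bot.get_obs(): the state, without advancing time (a new reading comes with each control period).
- bot.camera(name): name is "side" or "top" or "wrist"; returns (picture, depth): 384x512x3 uint8, blue, green, red; 384x512 float32, m along the optical axis (not along the pixel's ray), 0 where there is no reading.
- bot.camera_model(name): a dict with "fx", "fy", "cx", "cy" (pixels), "origin" and "attitude" of the camera in the world; the wrist camera has in their place "mount" (4x4, takes a point from camera to tool coordinates, whose origin is the TCP and whose axes are the tool frame's). Camera axes: x right, y down, z forward; pixel columns grow to the right and rows downward; lengths in m; the calibration is good to about 2 mm. A picture is of the moment at which its call begins: read the wrist's pose just before it. camera_model takes no time and is no camera call.
- bot.job_done(): hands the job in, once; it reports no verdict.
The state is a dict: "time": time; "q": joint angles; "qd": joint speeds; "joint_efforts": joint torques, N m; "ee_pos": TCP position; "tcp_rot": TCP orientation; "wrist_force": force on the tool from outside, world axes, zero at the start; "torque": the same for the moment, N m; "opening": finger opening in m.
Only numpy, scipy, OpenCV 4.12 (cv2) and the standard library are available. Lean on these libraries where they do the work, as an engineer would, in place of code of your own. Each camera call takes 0.05 s, during which the arm holds its last target.

### The job

Pick up the D-ring buckle with the black base and press it squarely down over the white two-prong stud on the orange thumb spica until both prongs snap out over its floor and it sits home, with its chrome ring pointing to the thumb side. The splint is freshly moulded and dents easily, so feel for the click and stop pressing once it has come; then let go and leave the other things on the counter where they are.

Things in the scene. Friction and masses are not known exactly. Their poses are not given: they have to be found in the camera images.
- board: Brown clip board, 340 x 210 x 15 mm, flat on the counter, immovable. Origin: centre of its underside, straight below the stud; z up. A chrome spring clip at the +x end (top 55 mm over the counter) pins the folded tab of an orange thumb spica: an arch along x, 160 mm long, 80 mm wide. The thumb tube, 33 mm thick, leaves it near the -x end towards -y. The splint is soft: a push over 25 N dents it.
- under_stud (a point): Point on the board's top face (15 mm over the counter) straight below the stud's axis; axes as the board's. White stud on the splint's crown: a foot block, 26 mm along x, 34 mm along y, 9 mm above the crown, carries two prongs, one towards -y, one towards +y. The foot's flat top, the buckle's seat, lies 64 to 76 mm over the counter: hand-moulded, so the height differs and is not measured.
- thumb_side (a point): Middle of the board's -y edge, top face: the side to which the thumb tube and the fitted ring point. The two sprung prongs above the foot: 14 mm high; at the top together 8 mm wide along y and 3 mm along x; 5 mm above the foot at their widest, 18 mm along y (barbs) and 8.4 mm along x; under the barbs 13 to 16 mm along y.
- buckle: The buckle to fit, loose, about 40 g: black trough-shaped base, 42 mm long (x), 33 mm wide (y), floor 3 mm thick, two flat side cheeks 15 mm high along its length, gripped across from above (33 mm). Chrome D-ring, 42 mm wide, lying flat, at the +x end, from 22 mm beyond the origin. Origin: underside, middle of the slot; z up, lying flat on the counter. Fitted, its x points along the board's -y.
- slot (a point): Middle of the slot in the buckle's floor, at the floor's upper face, 3 mm over the buckle's origin. The slot goes through, 14 mm along the buckle's x and 12 mm along its y; the stud's prongs come up through it and their barbs snap out over the floor fore and aft (buckle +x and -x) of the slot. A hard touch 14 mm above the seat is on the prongs' tips: off-centre.
- ring_tip (a point): Middle of the bow of the buckle's chrome ring, 55.5 mm along the buckle's +x from its origin, 5 mm above the underside.
- prong_thumb (a joint): How far the prong on the thumb side (board -y) is bent inwards, rad: 0 free, up to 0.14 as its barb is squeezed through the slot, 0.03 to 0.06 holding the seated buckle. Pressing the buckle down, the force climbs to a peak of 8 to 14 N some 5 mm above the seat (more if off-centre or twisted), then drops to almost nothing; go on down.
- prong_inner (a joint): The same for the other prong (board +y). About 1 mm above the seat the barbs snap out over the floor and draw the buckle down with a short tug of 3 to 6 N; then the floor meets the hard foot and the force rises again. From first touch on the prongs to the seat: 7 to 11 mm. Pressed only part way the buckle springs back; seated it holds against a pull of 10 N.
- dring_big: bystander: plain chrome D-ring of 5.6 mm wire, 56 mm wide, flat on the counter; origin near its middle
- dring_small: bystander: plain chrome D-ring of 5.6 mm wire, 46 mm wide, flat on the counter; origin near its middle
- sleeve: bystander: translucent green silicone finger sleeve, 25 mm thick, standing 52 mm tall; origin under its middle
- tape_case: bystander: round brass tape-measure housing, 66 mm across, 26 mm high with the winding knob on top reaching 44 mm; origin under its middle

How it is judged:
By the outcome, as a careful person would: the job done as asked, in the order asked, and still so for the second after the job is handed in, with the robot touching nothing.
It also fails if it takes over 64 s, if anything falls off the work surface, if the arm or the gripper's body presses on something with over 40 N, if the wrist force passes 120 N, or if a joint passes its speed limit or range.

## Working session

There is one attempt and no reset: what is moved stays moved. The work goes in short steps, Python scripts to look and compute and a tool call to move; the robot and the scene stay as the last step left them, time stands still between calls to the robot, and variables do not carry over. Pictures are saved under pics/ and viewed, and the job is handed in when it is done.

Besides the shell and the picture viewer there is one more tool, called after "Call:" in YAML: its name, and indented under it one key for each argument. play_rows: Moves the arm, as the interface text tells. Its arguments: {"type":"object","properties":{"rows":{"type":"array"},"squeeze":{"type":"number"}},"required":["rows"]}

```bash
mkdir -p pics; ls; python3 - <<'E'
from workcell import bot
import cv2,numpy as np
print(bot.get_obs()); print(bot.pinch_z)
for n in ("top","side","wrist"):
    m=bot.camera_model(n); print(n,m)
    p,d=bot.camera(n); cv2.imwrite(f"pics/{n}0.png",p); np.savez(f"{n}0.npz",p=p,d=d)
E
```

```text
pics
{'time': 0.0, 'q': array([7.51714309e+01, 5.01339055e+00, 1.00336351e+01, 9.50974088e+01,
       2.10461918e-04, 8.99999461e+01]), 'qd': array([ 0.0426164 , -0.05172826, -0.09387413, -0.08071488, -0.08969574,
       -0.03170196]), 'joint_efforts': array([-4.68901038e-03, -5.20394468e+01,  4.64800429e+01,  1.61675632e-02,
       -8.53669280e-05, -1.21850204e-05]), 'ee_pos': array([0.14069523, 0.53144142, 0.20495376]), 'tcp_rot': array([ 179.8436748 ,   89.92283555, -104.98484051]), 'wrist_force': array([0.33727925, 0.64932356, 0.08994776]), 'torque': array([ 0.04793701, -0.0086512 , -0.02080934]), 'opening': 0.0855357330816459}
0.0187
top {'fx': 419.34661338978566, 'fy': 419.34661338978566, 'cx': 253.83785011007944, 'cy': 193.0562759406915, 'origin': array([ 0.34362068, -0.07307342,  1.11989724]), 'attitude': array([-170.39136052,   -0.82184418,  -88.56330565])}
side {'fx': 403.3866818579618, 'fy': 403.3866818579618, 'cx': 260.93005308051687, 'cy': 184.3822977015553, 'origin': array([ 0.02572023, -0.55691916,  0.64804607]), 'attitude': array([-130.02028281,    0.82911956,  -46.67407108])}
wrist {'fx': 324.62905069938057, 'fy': 324.62905069938057, 'cx': 255.3022137472389, 'cy': 192.3909956245778, 'mount': array([[ 5.63673889e-04, -3.27928328e-01,  9.44702437e-01,
        -1.68079734e-01],
       [ 3.01685527e-04, -9.44702488e-01, -3.27928526e-01,
         8.48669013e-02],
       [ 9.99999796e-01,  4.69847800e-04, -4.33572895e-04,
        -4.91762068e-04],
       [ 0.00000000e+00,  0.00000000e+00,  0.00000000e+00,
         1.00000000e+00]])}
```

View pics/top0.png

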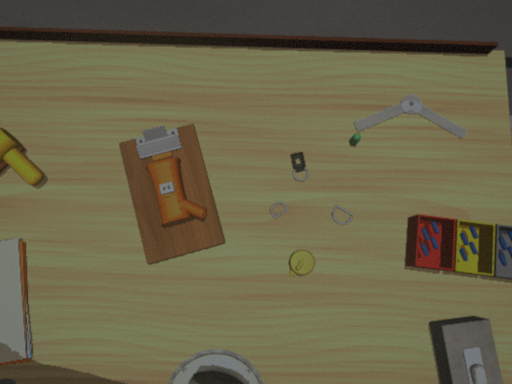

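View pics/side0.png

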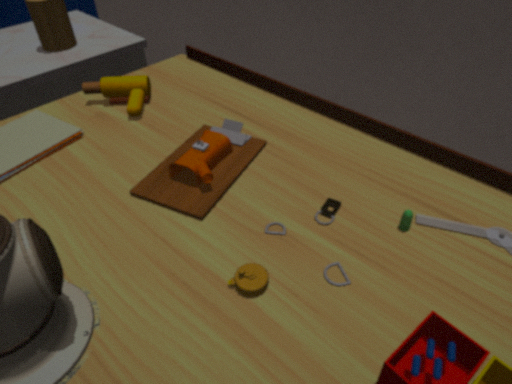

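View pics/wrist0.png

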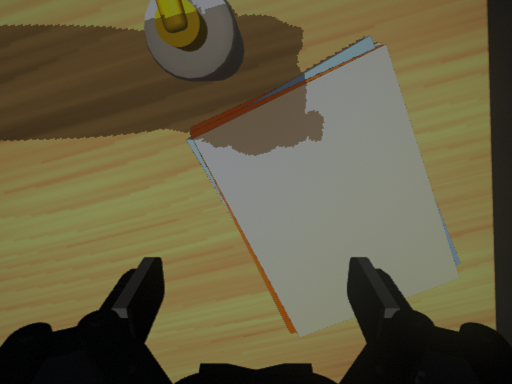

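The top view shows the board at about (172,193), the stud at (167,188), the buckle at (298,160) with its ring below at (300,175), and bystanders around it. The wrist camera sees only the notepad. Next I zoom in and locate things.

```bash
cat > h.py <<'E'
import numpy as np, cv2
from scipy.spatial.transform import Rotation as R
from workcell import bot
def pose(n,obs=None):
    m=bot.camera_model(n)
    if 'mount' in m:
        T=np.eye(4);T[:3,:3]=R.from_euler('xyz',obs['tcp_rot'],degrees=True).as_matrix();T[:3,3]=obs['ee_pos']
        T=T@m['mount']
    else:
        T=np.eye(4);T[:3,:3]=R.from_euler('xyz',m['attitude'],degrees=True).as_matrix();T[:3,3]=m['origin']
    return m,T
def cloud(n,d,obs=None):
    m,T=pose(n,obs); v,u=np.mgrid[:384,:512]
    P=np.stack([(u-m['cx'])/m['fx']*d,(v-m['cy'])/m['fy']*d,d],-1)
    W=P@T[:3,:3].T+T[:3,3]; W[d==0]=np.nan; return W
def onplane(n,u,v,z,obs=None):
    m,T=pose(n,obs); r=T[:3,:3]@np.array([(u-m['cx'])/m['fx'],(v-m['cy'])/m['fy'],1])
    return T[:3,3]+r*(z-T[2,3])/r[2]
def proj(n,w,obs=None):
    m,T=pose(n,obs); c=T[:3,:3].T@(np.asarray(w)-T[:3,3]); return m['cx']+m['fx']*c[0]/c[2],m['cy']+m['fy']*c[1]/c[2]
E
python3 - <<'E'
from h import *
z=np.load('top0.npz');p,d=z['p'],z['d'];W=cloud('top',d)
for n,u,v in [('stud',167,188),('buckle',298,160),('ring',300,176),('counter',320,180),('board',205,200),('clip',157,143),('case',302,262),('sleeve',355,140),('base',215,375)]:
    print(n,W[v,u].round(4))
a=cv2.resize(p[110:270,110:240],None,fx=4.6,fy=3.7,interpolation=cv2.INTER_CUBIC)
a=cv2.convertScaleAbs(a,alpha=1.8);cv2.imwrite('pics/t1.png',a)
b=cv2.resize(p[130:290,250:370],None,fx=3.7,fy=3.7,interpolation=cv2.INTER_CUBIC)
b=cv2.convertScaleAbs(b,alpha=1.8);cv2.imwrite('pics/t2.png',b)
E
```

```text
stud [0.5265 0.1345 0.0821]
buckle [ 0.6294 -0.2036 -0.0012]
ring [ 0.5849 -0.2096 -0.0029]
counter [ 5.747e-01 -2.640e-01 -1.000e-04]
board [0.5088 0.0453 0.0142]
clip [0.6565 0.1781 0.0334]
case [ 0.3523 -0.2118  0.0339]
sleeve [ 0.6763 -0.3496  0.0466]
base [ 0.1067 -0.0092  0.1644]
```

View pics/t1.png

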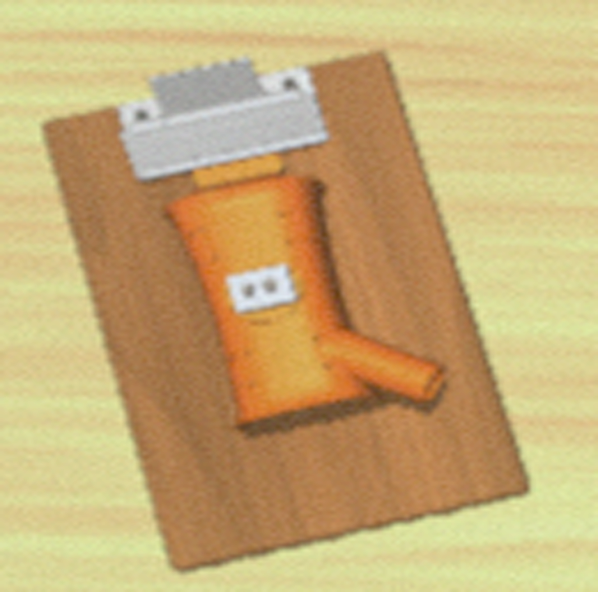

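View pics/t2.png

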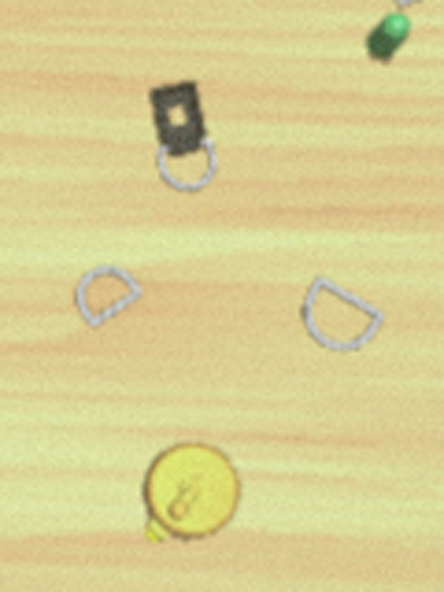

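```bash
python3 - <<'E'
from h import *
o=bot.get_obs();M=R.from_euler('xyz',o['tcp_rot'],degrees=True).as_matrix();print(M.round(3))
k=3.7
for n,u,v in [('slot',250+177/k,130+115/k),('ringtip',250+190/k,130+189/k),('c1',250+151/k,130+90/k),('c2',250+195/k,130+83/k),('c3',250+205/k,130+145/k),('c4',250+165/k,130+155/k)]:
    print(n,onplane('top',u,v,0.005)[:2].round(4))
# buckle cloud dark pixels
z=np.load('top0.npz');p,d=z['p'],z['d']
for n,u,v in [('studL',110+228/4.6,110+290/3.7),('studR',110+298/4.6,110+285/3.7),('p1',110+249/4.6,110+290/3.7),('p2',110+271/4.6,110+285/3.7)]:
    print(n,onplane('top',u,v,0.07 if n[0]=='s' else 0.084)[:2].round(4))
for n,u,v in [('A',44,124),('B',383,54),('C',526,490),('D',178,570)]: print(n,onplane('top',110+u/4.6,110+v/3.7,.015)[:2].round(4))
E
```

```text
[[-0.    -0.967  0.256]
 [-0.001  0.256  0.967]
 [-1.     0.    -0.001]]
slot [ 0.6247 -0.2025]
ringtip [ 0.5692 -0.2124]
c1 [ 0.6432 -0.183 ]
c2 [ 0.6495 -0.2157]
c3 [ 0.6026 -0.2233]
c4 [ 0.5942 -0.1938]
studL [0.5272 0.1556]
studR [0.5317 0.1174]
p1 [0.525  0.1412]
p2 [0.5288 0.1295]
A [0.6573 0.2835]
B [0.7168 0.0866]
C [ 0.3979 -0.0103]
D [0.3372 0.1832]
```

The measured positions are:

| Item | Position (m) | Direction |
|---|---|---|
| Buckle slot | (0.624, -0.2025) | ring towards about 190° |
| Stud | (0.527, 0.1355) | board -y at about -73° |

I'm moving towards the buckle.

Call:
play_rows:
  rows:
    - [[0,-2.7,-2.4],6.6,8.5]
    - [[0,-5.4,-4.8],13,8.5]
    - [[0,-8.1,-7.2],20,8.5]
    - [[0,-10.8,-9.6],26.5,8.5]
    - [[0,-13.5,-12],33,8.5]
    - [[0,-16.2,-14.4],40,8.5]
    - [[0,-18.9,-16.8],46.5,8.5]
    - [[0,-21.6,-19.2],53,8.5]
    - [[0,-24.3,-21.6],60,8.5]
    - [[0,-27,-24],66.5,8.5]
    - [[0,-29.7,-26.4],73,8.5]
    - [[0,-32.4,-28.8],80,8.5]
  squeeze: 60

```text
time: 1.15
ee_pos: [0.3808, 0.1687, 0.2057]
tcp_rot: [38.2, 90.0, 33.1]
wrist_force: [0.4, 0.6, 0.2]
opening: 0.0849
```

```bash
cat >> h.py <<'E'
def info(): 
    o=bot.get_obs();M=R.from_euler('xyz',o['tcp_rot'],degrees=True).as_matrix()
    print('t',round(o['time'],2),'tcp',o['ee_pos'].round(4),'zang',np.degrees(np.arctan2(M[1,2],M[0,2])).round(2),'tilt',M[2].round(4),'F',o['wrist_force'].round(2),'T',o['torque'].round(2),'open',round(o['opening'],4),'q',o['q'].round(1)); return o,M
def goto(x,y,z,ang=None):
    o,M=info(); print('shift cm',(M.T@(np.array([x,y,z])-o['ee_pos'])*100).round(2))
    if ang is not None: print('turn',-(ang-np.degrees(np.arctan2(M[1,2],M[0,2]))))
E
python3 -c "
from h import *
goto(.624,-.2025,.09,-80)"
```

```text
t 1.15 tcp [0.3808 0.1687 0.2057] zang -5.14 tilt [-1.e+00  2.e-04  2.e-04] F [0.42 0.6  0.21] T [ 0.05 -0.05 -0.05] open 0.0849 q [ 23.9 -13.2  -7.   96.1   0.  119. ]
shift cm [ 11.57 -34.79  27.55]
turn 74.86252331945039
```

Call:
play_rows:
  rows:
    - [[0,-2.9,2.3],6.3,8.5]
    - [[0,-5.8,4.6],12.5,8.5]
    - [[0,-8.7,6.9],19,8.5]
    - [[0,-11.6,9.2],25,8.5]
    - [[1,-14.5,11.5],31,8.5]
    - [[2.5,-17.4,13.8],37.5,8.5]
    - [[4,-20.3,16.1],44,8.5]
    - [[5.5,-23.2,18.4],50,8.5]
    - [[7,-26.1,20.7],56,8.5]
    - [[8.5,-29,23],62.5,8.5]
    - [[10,-32,25.3],69,8.5]
    - [[11.5,-34.8,27.6],75,8.5]

```text
time: 2.15
ee_pos: [0.6265, -0.2016, 0.0894]
tcp_rot: [-108.7, 90.0, 171.1]
wrist_force: [0.3, 0.8, 0.1]
opening: 0.0846
```

```bash
python3 -c "
from h import *
o,M=info()
p,d=bot.camera('wrist'); np.savez('w1.npz',p=p,d=d,**{k:o[k] for k in ('ee_pos','tcp_rot')})
cv2.imwrite('pics/w1.png',cv2.convertScaleAbs(p,alpha=1.6))
print([proj('wrist',(x,-.2025,.003),o) for x in (.624,.569)])"
```

```text
t 2.15 tcp [ 0.6265 -0.2016  0.0894] zang -80.18 tilt [-1.e+00 -5.e-04 -2.e-04] F [0.3  0.76 0.06] T [ 0.07  0.02 -0.01] open 0.0846 q [-17.8  19.2  13.9  84.7  -0.  152.3]
[(np.float64(255.25619456336312), np.float64(190.5705604663696)), (np.float64(244.61917226671846), np.float64(248.6331898973272))]
```

View pics/w1.png

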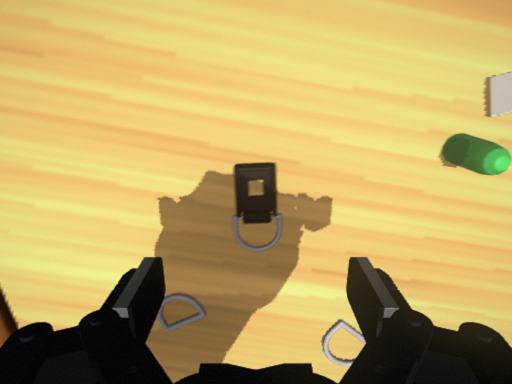

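The buckle is centred at about (256,187), with its ring tip at (258,248), nearly aligned with the jaws. I'm refining the position now.

```bash
python3 -c "
from h import *
z=np.load('w1.npz');p,d=z['p'],z['d'];o={k:z[k] for k in('ee_pos','tcp_rot')}
b=p[150:260,205:315];cv2.imwrite('pics/w1z.png',cv2.convertScaleAbs(cv2.resize(b,None,fx=5,fy=5,interpolation=cv2.INTER_CUBIC),alpha=1.8))
print([onplane('wrist',u,v,h,o).round(4) for u,v,h in((256,187.5,.003),(258,248,.005))])
W=cloud('wrist',d,o); s=W[150:260,205:315]
for u,v in((256,187),(237,185),(275,185),(258,248),(300,150)): print(u,v,W[v,u].round(4))
"
```

```text
[array([ 0.6267, -0.2026,  0.003 ]), array([ 0.5727, -0.2138,  0.005 ])]
256 187 [ 0.626  -0.2028 -0.0007]
237 185 [ 0.6298 -0.1869  0.0141]
275 185 [ 0.6304 -0.2181 -0.0007]
258 248 [ 0.5736 -0.2137  0.0066]
300 150 [ 6.630e-01 -2.322e-01 -2.000e-04]
```

View pics/w1z.png

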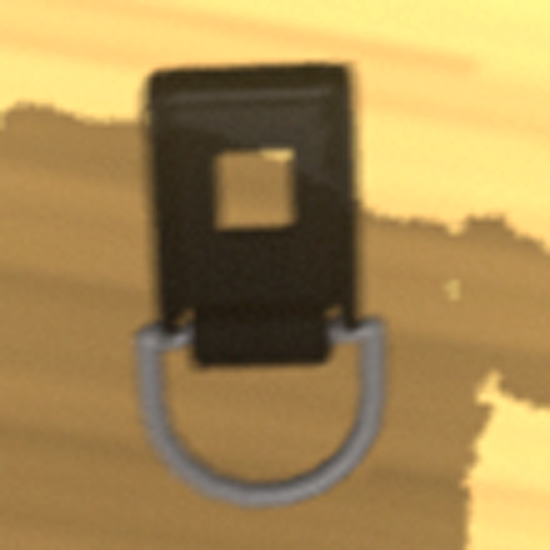

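```bash
python3 -c "
from h import *
goto(.6264,-.2026,.003,-78.8)"
```

```text
t 2.2 tcp [ 0.6276 -0.2058  0.0835] zang -80.75 tilt [-1.0e+00 -4.8e-03 -8.0e-04] F [-5.68 -0.99 -4.08] T [-0.07  0.29  0.05] open 0.0851 q [-1.810e+01  1.990e+01  1.410e+01  8.440e+01 -1.000e-01  1.526e+02]
shift cm [ 8.05 -0.03 -0.33]
turn -1.9521216158613584
```

Call:
play_rows:
  rows:
    - [[0,0,0],0,5]
    - [[0,0,0],0,5]
    - [[0,0,0],0,5]
    - [[0,0,0],0,5]

```text
time: 2.53
ee_pos: [0.6261, -0.1988, 0.0921]
tcp_rot: [65.2, 89.9, -14.5]
wrist_force: [0.4, -0.3, -0.2]
opening: 0.0502
```

```bash
python3 -c "
from h import *
goto(.6264,-.2026,.003,-78.8)
o,M=info()
p,d=bot.camera('wrist'); np.savez('w2.npz',p=p,d=d,**{k:o[k] for k in ('ee_pos','tcp_rot')})
b=p[150:260,205:315];cv2.imwrite('pics/w2z.png',cv2.convertScaleAbs(cv2.resize(b,None,fx=5,fy=5,interpolation=cv2.INTER_CUBIC),alpha=1.8))
info()
"
```

```text
t 2.53 tcp [ 0.6261 -0.1988  0.0921] zang -79.73 tilt [-1.0e+00  1.6e-03  7.0e-04] F [ 0.36 -0.32 -0.23] T [-0.02 -0.    0.06] open 0.0502 q [-17.6  18.9  13.8  84.8   0.  152.1]
shift cm [ 8.91 -0.05  0.38]
turn -0.9303899969298755
t 2.53 tcp [ 0.6261 -0.1988  0.0921] zang -79.73 tilt [-1.0e+00  1.6e-03  7.0e-04] F [ 0.36 -0.32 -0.23] T [-0.02 -0.    0.06] open 0.0502 q [-17.6  18.9  13.8  84.8   0.  152.1]
t 2.58 tcp [ 0.6261 -0.1987  0.0922] zang -79.73 tilt [-1.0e+00  1.7e-03  9.0e-04] F [-0.33 -0.31 -0.02] T [ 0.01  0.02 -0.  ] open 0.0496 q [-17.6  18.9  13.8  84.8   0.  152.1]
```

View pics/w2z.png

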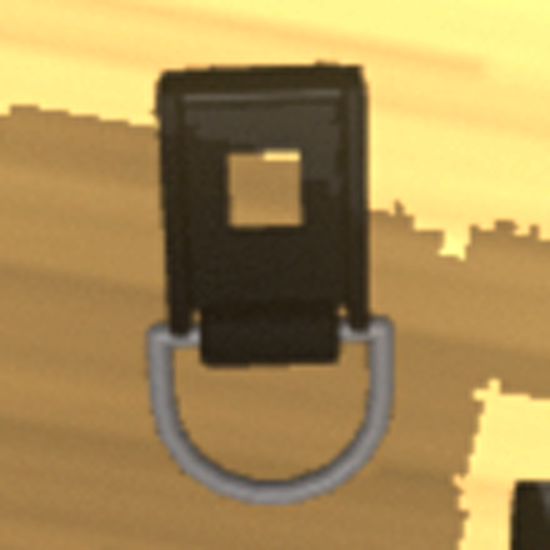

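The slot is at pixel (258,188) and the ring bow's middle at about (259,248). The buckle is still slightly turned against the jaws, by about 1°.

```bash
python3 -c "
from h import *
z=np.load('w2.npz');o={k:z[k] for k in('ee_pos','tcp_rot')}
s=onplane('wrist',257.9,187.9,.003,o);r=onplane('wrist',259.2,247.5,.005,o)
print(s,r,np.degrees(np.arctan2(*(r-s)[1::-1])))
goto(s[0],s[1],.003,-78.7)
"
```

```text
[ 0.62562334 -0.2016528   0.003     ] [ 0.57189843 -0.21269972  0.005     ] -168.38078917890113
t 2.58 tcp [ 0.6261 -0.1987  0.0922] zang -79.73 tilt [-1.0e+00  1.7e-03  9.0e-04] F [-0.33 -0.31 -0.02] T [ 0.01  0.02 -0.  ] open 0.0496 q [-17.6  18.9  13.8  84.8   0.  152.1]
shift cm [ 8.92 -0.12  0.27]
turn -1.0274378990292803
```

Call:
play_rows:
  rows:
    - [[0.7,0,0.1],-0.5,5]
    - [[2,-0.1,0.2],-1,5]
    - [[3.5,-0.1,0.28],-1,5]
    - [[5,-0.1,0.28],-1,5]
    - [[6.3,-0.1,0.28],-1,5]
    - [[7.3,-0.1,0.28],-1,5]
    - [[8,-0.1,0.28],-1,5]
    - [[8.5,-0.1,0.28],-1,5]
    - [[8.8,-0.1,0.28],-1,5]
    - [[8.9,-0.1,0.28],-1,5]
    - [[8.9,-0.1,0.28],-1,5]
    - [[8.9,-0.1,0.28],-1,5]

```text
time: 3.58
ee_pos: [0.6259, -0.2027, 0.0023]
tcp_rot: [59.9, 89.9, -18.9]
wrist_force: [-0.2, 0.1, 0.7]
opening: 0.0497
```

```bash
python3 -c "
from h import *
info()"
```

```text
t 3.58 tcp [ 0.6259 -0.2027  0.0023] zang -78.83 tilt [-1.e+00  9.e-04  5.e-04] F [-0.2   0.09  0.68] T [ 0.01 -0.01  0.03] open 0.0497 q [-17.9  20.4   5.7  75.3  -0.  150.9]
```

Call:
play_rows:
  rows:
    - [[0,0,0],0,4]
    - [[0,0,0],0,3.5]
    - [[0,0,0],0,3]
    - [[0,0,0],0,2.5]
    - [[0,0,0],0,2.5]
    - [[0,0,0],0,2.5]
    - [[0,0,0],0,2.5]
  squeeze: 60

```text
time: 4.17
ee_pos: [0.6255, -0.2026, 0.0017]
tcp_rot: [-107.3, 90.0, 173.9]
wrist_force: [0.0, -0.1, -0.4]
opening: 0.0245
```

```bash
python3 -c "
from h import *
o,M=info()
p,d=bot.camera('wrist'); np.savez('w3.npz',p=p,d=d,**{k:o[k] for k in ('ee_pos','tcp_rot')})
cv2.imwrite('pics/w3.png',cv2.convertScaleAbs(p,alpha=1.6))
"
```

```text
t 4.17 tcp [ 0.6255 -0.2026  0.0017] zang -78.83 tilt [-1. -0. -0.] F [ 0.02 -0.15 -0.38] T [ 0.   -0.04 -0.01] open 0.0245 q [-17.9  20.4   5.7  75.3  -0.  150.9]
```

View pics/w3.png

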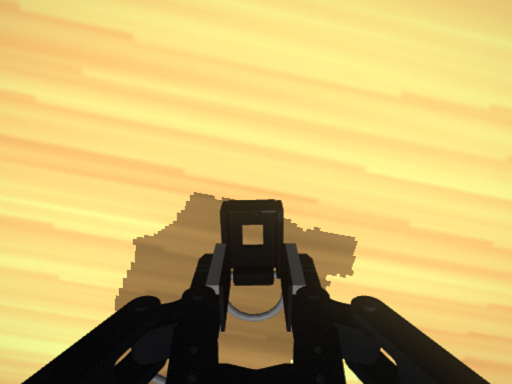

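```bash
python3 -c "
from h import *
z=np.load('w3.npz');p,d=z['p'],z['d'];o={k:z[k] for k in('ee_pos','tcp_rot')}
b=p[190:330,185:325];cv2.imwrite('pics/w3z.png',cv2.convertScaleAbs(cv2.resize(b,None,fx=4.2,fy=4.2,interpolation=cv2.INTER_CUBIC),alpha=3))
W=cloud('wrist',d,o)
for v in(215,235,250,262,275,290,310): print(v,[(u,W[v,u,2].round(3)) for u in range(212,300,6)])
"
```

```text
215 [(212, np.float64(-0.0)), (218, np.float64(0.001)), (224, np.float64(0.014)), (230, np.float64(0.003)), (236, np.float64(0.003)), (242, np.float64(0.004)), (248, np.float64(0.003)), (254, np.float64(0.003)), (260, np.float64(0.002)), (266, np.float64(0.004)), (272, np.float64(0.003)), (278, np.float64(0.016)), (284, np.float64(0.001)), (290, np.float64(-0.0)), (296, np.float64(0.001))]
235 [(212, np.float64(0.0)), (218, np.float64(-0.001)), (224, np.float64(0.015)), (230, np.float64(0.003)), (236, np.float64(0.003)), (242, np.float64(0.001)), (248, np.float64(-0.0)), (254, np.float64(-0.001)), (260, np.float64(0.001)), (266, np.float64(0.002)), (272, np.float64(0.003)), (278, np.float64(0.015)), (284, np.float64(0.001)), (290, np.float64(-0.001)), (296, np.float64(-0.0))]
250 [(212, np.float64(-0.001)), (218, np.float64(0.037)), (224, np.float64(0.038)), (230, np.float64(0.028)), (236, np.float64(0.003)), (242, np.float64(0.003)), (248, np.float64(0.002)), (254, np.float64(0.004)), (260, np.float64(0.003)), (266, np.float64(0.003)), (272, np.float64(0.004)), (278, np.float64(0.01
[... 948 characters left out ...]
), (230, np.float64(0.0)), (236, np.float64(-0.001)), (242, np.float64(-0.001)), (248, np.float64(-0.0)), (254, np.float64(-0.001)), (260, np.float64(-0.0)), (266, np.float64(0.001)), (272, np.float64(-0.0)), (278, np.float64(0.001)), (284, np.float64(0.049)), (290, np.float64(0.065)), (296, np.float64(0.064))]
310 [(212, np.float64(0.08)), (218, np.float64(0.069)), (224, np.float64(0.063)), (230, np.float64(0.006)), (236, np.float64(0.006)), (242, np.float64(-0.0)), (248, np.float64(0.0)), (254, np.float64(0.0)), (260, np.float64(-0.001)), (266, np.float64(-0.0)), (272, np.float64(0.006)), (278, np.float64(0.006)), (284, np.float64(0.052)), (290, np.float64(0.064)), (296, np.float64(0.08))]
```

View pics/w3z.png

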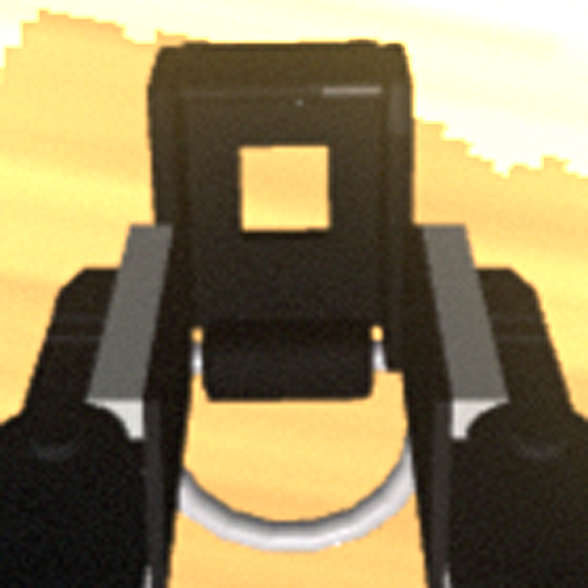

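The fingers closed to 2.5 cm without stopping on the buckle, and the pad ends appear to sit above the cheeks. I'll check with the side camera.

```bash
python3 -c "
from h import *
o,M=info()
p,d=bot.camera('side'); np.savez('s3.npz',p=p,d=d)
u,v=map(int,proj('side',(.6256,-.2026,.02)));print(u,v)
b=p[v-60:v+40,u-60:u+60];cv2.imwrite('pics/s3.png',cv2.convertScaleAbs(cv2.resize(b,None,fx=6,fy=6,interpolation=cv2.INTER_CUBIC),alpha=2.2))
W=cloud('side',d)
print(proj('side',(.6256,-.2026,.0017)))
for r in range(v-30,v+20,3): print(r,[tuple((W[r,c]*1000).round(0)) for c in range(u-16,u+20,8)])
"
```

```text
t 4.22 tcp [ 0.6255 -0.2025  0.0017] zang -78.83 tilt [-1. -0. -0.] F [ 1.79  0.3  -0.76] T [0.04 0.01 0.03] open 0.0247 q [-17.9  20.4   5.7  75.3   0.  150.9]
332 202
(np.float64(331.369284125983), np.float64(208.66828847993008))
172 [(np.float64(608.0), np.float64(-163.0), np.float64(99.0)), (np.float64(604.0), np.float64(-186.0), np.float64(114.0)), (np.float64(614.0), np.float64(-199.0), np.float64(115.0)), (np.float64(611.0), np.float64(-220.0), np.float64(128.0)), (np.float64(621.0), np.float64(-233.0), np.float64(129.0))]
175 [(np.float64(605.0), np.float64(-165.0), np.float64(94.0)), (np.float64(604.0), np.float64(-187.0), np.float64(106.0)), (np.float64(613.0), np.float64(-201.0), np.float64(108.0)), (np.float64(nan), np.float64(nan), np.float64(nan)), (np.float64(620.0), np.float64(-234.0), np.float64(122.0))]
178 [(np.float64(606.0), np.float64(-166.0), np.float64(85.0)), (np.float64(604.0), np.float64(-187.0), np.float64(98.0)), (np.float64(722.0), np.float64(-136.0), np.float64(-1.0)), (np.float64(610.0), np.float64(-222.0), np.float64(113.0)), (np.float64(748.0), np.fl
[... 3518 characters left out ...]
27.0), np.float64(-226.0), np.float64(-1.0)), (np.float64(639.0), np.float64(-240.0), np.float64(-1.0))]
217 [(np.float64(579.0), np.float64(-193.0), np.float64(2.0)), (np.float64(595.0), np.float64(-205.0), np.float64(-2.0)), (np.float64(601.0), np.float64(-222.0), np.float64(5.0)), (np.float64(620.0), np.float64(-231.0), np.float64(-2.0)), (np.float64(631.0), np.float64(-245.0), np.float64(-1.0))]
220 [(np.float64(570.0), np.float64(-201.0), np.float64(5.0)), (np.float64(587.0), np.float64(-211.0), np.float64(-1.0)), (np.float64(593.0), np.float64(-227.0), np.float64(6.0)), (np.float64(611.0), np.float64(-237.0), np.float64(-1.0)), (np.float64(624.0), np.float64(-250.0), np.float64(-2.0))]
```

View pics/s3.png

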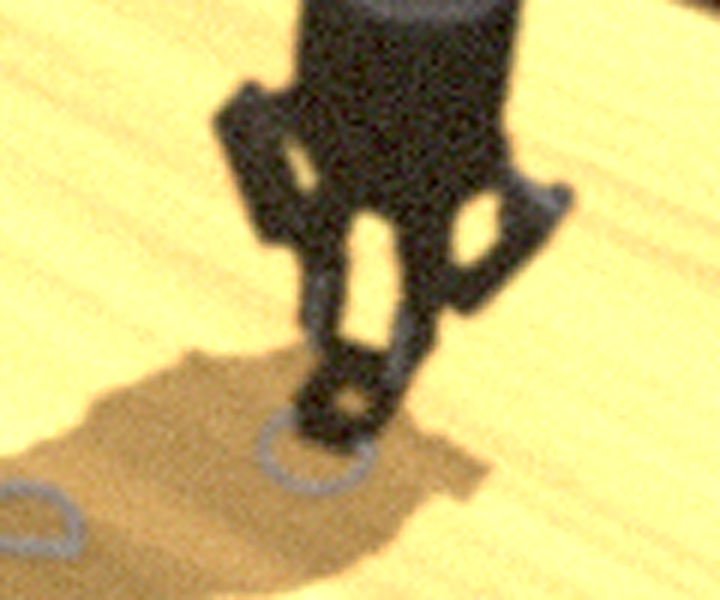

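Both cameras agree: the finger ends stand about 32 mm above the counter, although the reported TCP is at 2 mm. So the real fingertips lie about 30 mm behind the stated TCP. I'll measure that more exactly.

```bash
python3 -c "
from h import *
for f in('w1.npz','w3.npz'):
  z=np.load(f);p,d=z['p'],z['d'];o={k:z[k] for k in('ee_pos','tcp_rot')}
  M=R.from_euler('xyz',o['tcp_rot'],degrees=True).as_matrix()
  L=((cloud('wrist',d,o)-o['ee_pos'])@M)*1000
  print(f)
  m=(d>0)&(L[...,0]<-18)
  print('max x',np.nanmax(L[m][:,0])); 
  for lo in(-60,-50,-45,-40,-35,-30,-25):
    k=m&(L[...,0]>lo)&(L[...,0]<lo+5); 
    if k.sum(): q=L[k]; l=q[q[:,2]<0];r=q[q[:,2]>0]; print(lo,k.sum(),'y',q[:,1].min().round(1),q[:,1].max().round(1),'zL',(l[:,2].min().round(1),l[:,2].max().round(1)) if len(l) else 0,'zR',(r[:,2].min().round(1),r[:,2].max().round(1)) if len(r) else 0)
"
```

```text
w1.npz
max x -37.757675683487015
-60 820 y -11.7 11.4 zL (np.float64(-55.6), np.float64(-41.4)) zR (np.float64(42.5), np.float64(56.5))
-50 627 y -11.8 11.4 zL (np.float64(-55.7), np.float64(-41.6)) zR (np.float64(42.5), np.float64(56.3))
-45 410 y -11.6 11.2 zL (np.float64(-48.6), np.float64(-41.4)) zR (np.float64(42.5), np.float64(49.9))
-40 67 y -8.5 8.5 zL (np.float64(-42.3), np.float64(-41.7)) zR (np.float64(42.9), np.float64(43.5))
w3.npz
max x -25.801408380734088
-60 490 y -11.4 11.4 zL (np.float64(-25.4), np.float64(-11.9)) zR (np.float64(12.9), np.float64(26.7))
-50 462 y -10.5 11.3 zL (np.float64(-25.6), np.float64(-11.9)) zR (np.float64(12.8), np.float64(26.5))
-45 432 y -11.4 11.3 zL (np.float64(-25.6), np.float64(-11.9)) zR (np.float64(12.9), np.float64(26.6))
-40 381 y -11.7 11.4 zL (np.float64(-25.6), np.float64(-11.8)) zR (np.float64(12.9), np.float64(26.7))
-35 274 y -11.3 11.3 zL (np.float64(-24.9), np.float64(-11.8)) zR (np.float64(13.0), np.float64(25.6))
-30 77 y -3.8 10.6 zL (np.float64(-18.3), np.float64(-11.9)) zR (np.float64(13.0), np.float64(19.4))
```

The tips are 26 mm behind the TCP at this opening. I'll open and go down 2.5 cm in small steps.

Call:
play_rows:
  rows:
    - [[0,0,0],0,5]
    - [[0,0,0],0,5]
    - [[0,0,-0.1],0,5]
    - [[0.3,0,-0.1],0,5]
    - [[0.7,0,-0.1],0,5]
    - [[1.1,0,-0.1],0,5]
    - [[1.5,0,-0.1],0,5]
    - [[1.8,0,-0.1],0,5]
    - [[2,0,-0.1],0,5]
    - [[2.2,0,-0.1],0,5]
    - [[2.3,0,-0.1],0,5]
    - [[2.3,0,-0.1],0,5]

```text
time: 5.27
ee_pos: [0.6252, -0.2016, -0.0215]
tcp_rot: [-113.2, 90.0, 168.0]
wrist_force: [-0.3, -0.0, 0.1]
opening: 0.0499
```

```bash
python3 -c "
from h import *
o,M=info()
p,d=bot.camera('wrist'); np.savez('w4.npz',p=p,d=d,**{k:o[k] for k in ('ee_pos','tcp_rot')})
cv2.imwrite('pics/w4.png',cv2.convertScaleAbs(p,alpha=2.5))
L=((cloud('wrist',d,o)-o['ee_pos'])@M)*1000
m=(d>0)&(abs(L[...,2])>20)&(abs(L[...,2])<40)&(abs(L[...,1])<11)
print(np.sort(L[m&(abs(L[...,2])<30)][:,0])[-5:])
k=m&(L[...,0]<-26);print('tip est',np.sort(L[k][:,0])[-5:])
"
```

```text
t 5.27 tcp [ 0.6252 -0.2016 -0.0215] zang -78.83 tilt [-1.e+00 -2.e-04 -1.e-04] F [-0.33 -0.    0.08] T [-0.04 -0.    0.02] open 0.0499 q [-17.9  21.    3.8  72.8  -0.  151. ]
[-20.05574456 -19.92222257 -19.88809015 -19.86931186 -19.79281467]
tip est [-28.46083012 -28.30063271 -28.06923038 -27.20391073 -26.94946592]
```

View pics/w4.png

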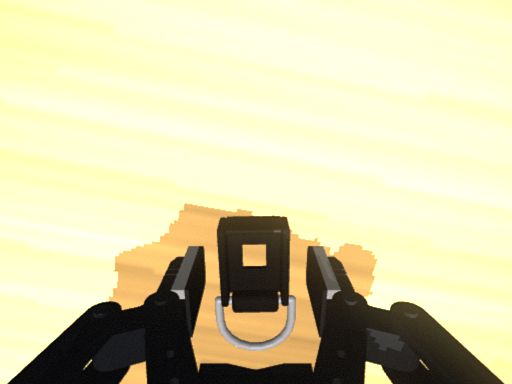

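```bash
python3 -c "
from h import *
z=np.load('w4.npz');p,d=z['p'],z['d'];o={k:z[k] for k in('ee_pos','tcp_rot')}
M=R.from_euler('xyz',o['tcp_rot'],degrees=True).as_matrix()
b=p[200:360,180:330];cv2.imwrite('pics/w4z.png',cv2.convertScaleAbs(cv2.resize(b,None,fx=4,fy=3.7,interpolation=cv2.INTER_CUBIC),alpha=3))
h=p[225:285,235:275].max(2)>50
import numpy as np
n,l,s,c=cv2.connectedComponentsWithStats(h.astype(np.uint8));print([(s[i],c[i]+[235,225]) for i in range(1,n) if s[i][4]>50])
u,v=255,255.5
print(M.T@(onplane('wrist',u,v,.0015,o)-o['ee_pos'])*1000)
"
```

```text
[(array([  7,  19,  25,  22, 502], dtype=int32), array([253.93426295, 254.7250996 ]))]
[-2.30142969e+01 -1.52723520e-02  3.02157335e-01]
```

View pics/w4z.png

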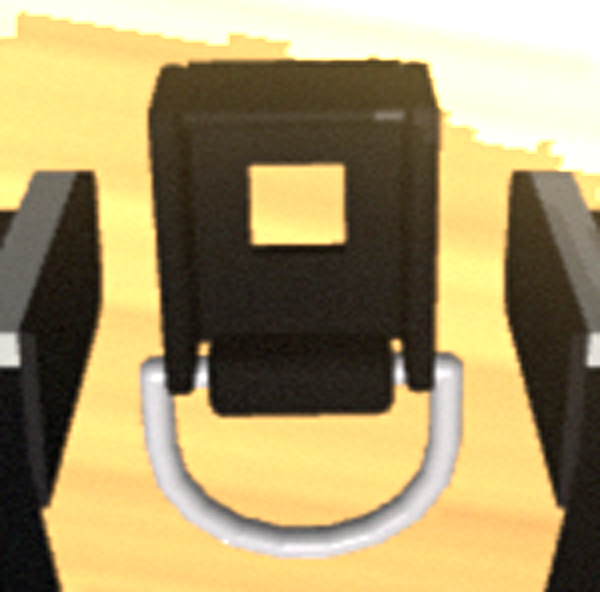

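The slot sits at tool y≈0, z≈0 between the jaws. I'm going down 2.5 mm more and closing.

Call:
play_rows:
  rows:
    - [[0.15,0,0],0,5]
    - [[0.25,0,0],0,4.2]
    - [[0.25,0,0],0,3.6]
    - [[0.25,0,0],0,3.2]
    - [[0.25,0,0],0,2.6]
    - [[0.25,0,0],0,2.2]
    - [[0.25,0,0],0,2.2]
    - [[0.25,0,0],0,2.2]
  squeeze: 60

```text
time: 5.98
ee_pos: [0.6255, -0.2016, -0.0236]
tcp_rot: [62.1, 90.0, -16.7]
wrist_force: [1.0, -1.0, 1.8]
opening: 0.0311
```

```bash
python3 -c "
from h import *
o,M=info()
p,d=bot.camera('wrist'); np.savez('w5.npz',p=p,d=d,**{k:o[k] for k in ('ee_pos','tcp_rot')})
b=p[200:360,180:330];cv2.imwrite('pics/w5.png',cv2.convertScaleAbs(cv2.resize(b,None,fx=4,fy=3.7,interpolation=cv2.INTER_CUBIC),alpha=3))
"
```

```text
t 5.98 tcp [ 0.6255 -0.2016 -0.0236] zang -78.83 tilt [-1.e+00  4.e-04  2.e-04] F [ 0.98 -1.05  1.85] T [0.04 0.02 0.01] open 0.0311 q [-17.9  21.1   3.7  72.6   0.  151. ]
```

View pics/w5.png

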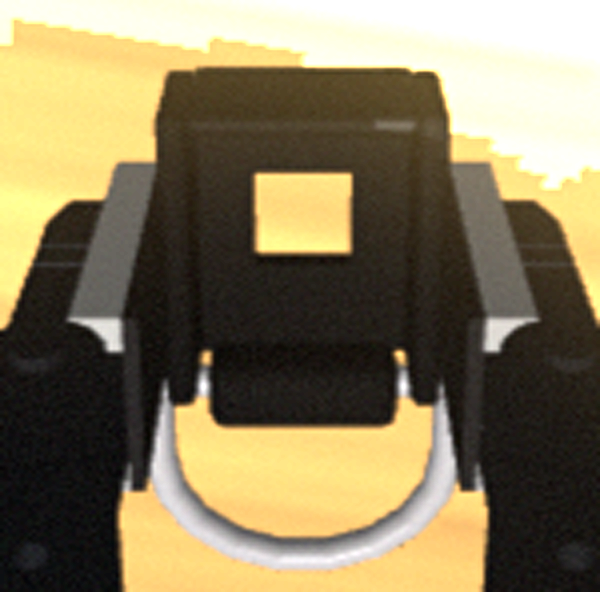

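It is gripped at an opening of 31 mm. Lifting, with the transfer started.

Call:
play_rows:
  rows:
    - [[-0.4,0,0],0,2.2]
    - [[-1.2,0,0],0,2.2]
    - [[-2.5,0,0],0,2.2]
    - [[-4,0,0],0,2.2]
    - [[-5.8,0,-0.5],-2,2.2]
    - [[-7.6,0,-1.5],-5,2.2]
    - [[-9.4,0,-3],-9,2.2]
    - [[-11.2,0,-5],-14,2.2]
    - [[-13,-0.3,-7.2],-19,2.2]
    - [[-14.6,-0.6,-9.6],-24.5,2.2]
    - [[-15.8,-0.9,-12.2],-30,2.2]
    - [[-16.4,-1.2,-14.8],-36,2.2]

```text
time: 7.03
ee_pos: [0.5851, -0.0579, 0.1437]
tcp_rot: [37.5, 89.8, -5.1]
wrist_force: [-0.8, -0.4, -0.4]
opening: 0.0318
```

```bash
python3 -c "
from h import *
goto(.527,.1355,.14,16.9)"
```

```text
t 7.03 tcp [ 0.5851 -0.0579  0.1437] zang -42.59 tilt [-1.      0.0022  0.0029] F [-0.82 -0.38 -0.44] T [-0.   -0.05 -0.04] open 0.0318 q [ -5.7   9.1   7.8  88.4   0.  126.9]
shift cm [  0.34  10.31 -17.37]
turn -59.48758428664203
```

Call:
play_rows:
  rows:
    - [[0.3,0.8,-1.4],-5,2.2]
    - [[0.3,1.7,-2.8],-10,2.2]
    - [[0.3,2.7,-4.5],-16,2.2]
    - [[0.3,3.8,-6.4],-22,2.2]
    - [[0.3,4.9,-8.3],-28,2.2]
    - [[0.3,6,-10.2],-34,2.2]
    - [[0.3,7.1,-12.1],-40,2.2]
    - [[0.3,8.2,-13.8],-46,2.2]
    - [[0.3,9.1,-15.3],-51.5,2.2]
    - [[0.3,9.8,-16.5],-56,2.2]
    - [[0.3,10.2,-17.2],-58.5,2.2]
    - [[0.3,10.3,-17.4],-59.5,2.2]

```text
time: 8.03
ee_pos: [0.527, 0.1363, 0.1386]
tcp_rot: [7.1, 89.9, 24.0]
wrist_force: [0.2, 0.1, -1.3]
opening: 0.0313
```

Call:
play_rows:
  rows:
    - [[0,0,0],0,2.2]
    - [[0,0,0],0,2.2]
    - [[0,0,0],0,2.2]
    - [[0,0,0],0,2.2]
    - [[0,0,0],0,2.2]

```text
time: 8.45
ee_pos: [0.5274, 0.1346, 0.1372]
tcp_rot: [-152.3, 90.0, -135.7]
wrist_force: [-0.1, -0.0, -0.8]
opening: 0.0316
```

```bash
python3 -c "
from h import *
goto(.527,.1355,.14,16.9)
o,M=info()
p,d=bot.camera('wrist'); np.savez('w6.npz',p=p,d=d,**{k:o[k] for k in ('ee_pos','tcp_rot')})
cv2.imwrite('pics/w6.png',cv2.convertScaleAbs(p,alpha=2))
p,d=bot.camera('top'); np.savez('t6.npz',p=p,d=d)
print('pred prong tip',proj('wrist',(.527,.1355,.084),o))
"
```

```text
t 8.45 tcp [0.5274 0.1346 0.1372] zang 16.6 tilt [-1.e+00 -0.e+00 -1.e-04] F [-0.07 -0.03 -0.76] T [ 0.   -0.04  0.04] open 0.0316 q [14.3  3.3  0.8 87.4 -0.  87.7]
shift cm [-0.28  0.1  -0.01]
turn -0.30142845480942526
t 8.45 tcp [0.5274 0.1346 0.1372] zang 16.6 tilt [-1.e+00 -0.e+00 -1.e-04] F [-0.07 -0.03 -0.76] T [ 0.   -0.04  0.04] open 0.0316 q [14.3  3.3  0.8 87.4 -0.  87.7]
pred prong tip (np.float64(255.7860191953879), np.float64(200.74379012411242))
```

View pics/w6.png

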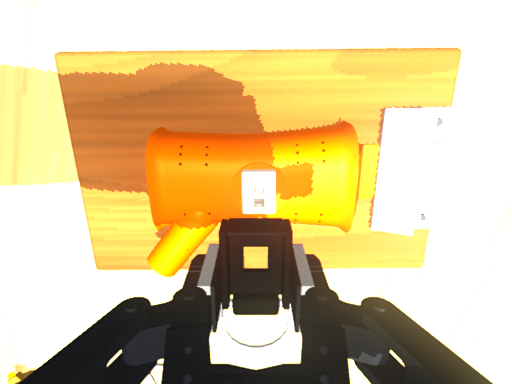

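The stud is at about (259,190), just ahead of the held buckle, whose slot is at about (256,258). The board edges are nearly parallel to the image. Now I zoom in.

```bash
python3 -c "
from h import *
z=np.load('w6.npz');p,d=z['p'],z['d']
b=p[155:235,215:305];cv2.imwrite('pics/w6z.png',cv2.convertScaleAbs(cv2.resize(b,None,fx=7,fy=7,interpolation=cv2.INTER_CUBIC),alpha=1.0))
o={k:z[k] for k in('ee_pos','tcp_rot')}
W=cloud('wrist',d,o)
s=W[165:220,240:280]
for v in range(164,218,4): print(v,(W[v,238:282:4,2]*1000).round(0))
g=cv2.cvtColor(p,cv2.COLOR_BGR2HSV)
"
```

```text
164 [63. 63. 65. 67. 67. 66. 66. 66. 63. 64. 64.]
168 [65. 66. 66. 66. 67. 66. 66. 66. 65. 66. 64.]
172 [65. 73. 74. 74. 74. 73. 74. 74. 74. 74. 66.]
176 [68. 73. 73. 75. 75. 74. 75. 74. 75. 75. 66.]
180 [66. 74. 74. 74. 75. 75. 74. 75. 73. 73. 66.]
184 [67. 75. 74. 76. 80. 80. 80. 74. 74. 76. 67.]
188 [66. 75. 75. 74. 82. 83. 83. 75. 73. 74. 68.]
192 [66. 73. 74. 74. 74. 86. 86. 75. 75. 74. 66.]
196 [67. 74. 74. 75. 76. 76. 74. 73. 74. 74. 66.]
200 [67. 74. 75. 74. 78. 78. 78. 76. 75. 75. 67.]
204 [67. 72. 74. 74. 80. 88. 87. 74. 75. 74. 68.]
208 [65. 73. 75. 75. 74. 74. 74. 74. 74. 75. 67.]
212 [63. 65. 74. 75. 75. 73. 75. 73. 75. 74. 64.]
216 [63. 62. 62. 62. 62. 66. 62. 61. 62. 62. 62.]
```

View pics/w6z.png

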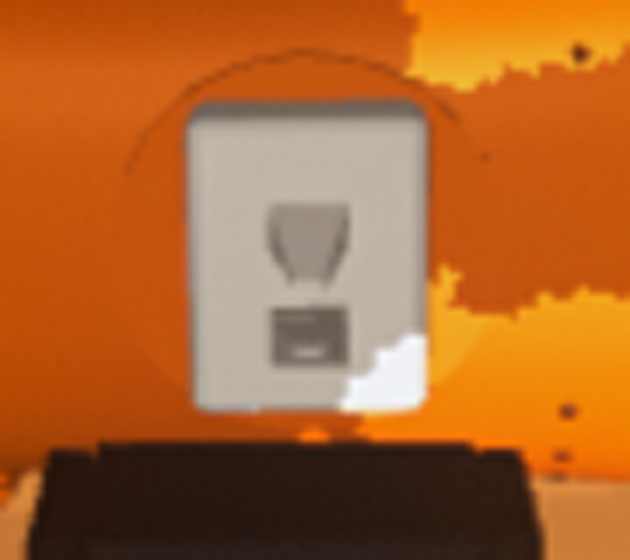

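```bash
cat > rel.py <<'E'
from h import *
def ray(u,v,x):  # intersect pixel ray with tool plane x (m)
    m=bot.camera_model('wrist');T=m['mount'];r=T[:3,:3]@np.array([(u-m['cx'])/m['fx'],(v-m['cy'])/m['fy'],1])
    return T[:3,3]+r*(x-T[0,3])/r[0]
def analyse(f,seat=.0743,under=.0236):
    z=np.load(f);p,d=z['p'],z['d'];o={k:z[k] for k in('ee_pos','tcp_rot')}
    M=R.from_euler('xyz',o['tcp_rot'],degrees=True).as_matrix()
    L=((cloud('wrist',d,o)-o['ee_pos'])@M); hsv=cv2.cvtColor(p,cv2.COLOR_BGR2HSV)
    xs=o['ee_pos'][2]-seat
    m=(hsv[...,1]<90)&(abs(L[...,0]-xs)<.005)&(abs(L[...,2])<.03)&(abs(L[...,1])<.04)
    m=cv2.morphologyEx(m.astype(np.uint8),cv2.MORPH_CLOSE,np.ones((15,15)))
    c=max(cv2.findContours(m,0,cv2.CHAIN_APPROX_NONE)[0],key=cv2.contourArea)[:,0]
    P=np.array([ray(u,v,xs) for u,v in c])[:,1:]
    r=cv2.minAreaRect((P*1000).astype(np.float32)); print('foot tool y,z mm',r)
    print('seat z median',np.nanmedian((o['ee_pos'][2]-L[m>0][:,0])))
    foot=np.array(r[0])
    # slot: region bright/non-black hole inside the black base
    xt=-under-.0015
    Rm=bot.camera_model('wrist');T=np.linalg.inv(Rm['mount']);q=T@np.array([xt,0,0,1]);u0=int(Rm['cx']+Rm['fx']*q[0]/q[2]);v0=int(Rm['cy']+Rm['fy']*q[1]/q[2])
    sub=p[v0-22:v0+23,u0-22:u0+23].max(2); t,bw=cv2.threshold(sub,0,1,cv2.THRESH_BINARY+cv2.THRESH_OTSU)
    n,l,s,cc=cv2.connectedComponentsWithStats(bw.astype(np.uint8)); i=l[22,22]; print('slot px',s[i],cc[i]+[u0-22,v0-22])
    x0,y0,w,h,_=s[i]; 
    cs=[ray(u0-22+x0+a,v0-22+y0+b,xt)[1:]*1000 for a,b in((-.5,-.5),(w-.5,-.5),(w-.5,h-.5),(-.5,h-.5))]; print('slot bbox mm',np.round(cs,1).tolist())
    print('shift y,z mm to bring slot over foot',foot-np.mean(cs,0), 'descent cm to seat',(o['ee_pos'][2]+under-seat)*100)
E
python3 -c "
from rel import *
analyse('w6.npz')
z=np.load('w6.npz');p=z['p'];b=p[215:345,185:325];cv2.imwrite('pics/w6b.png',cv2.convertScaleAbs(cv2.resize(b,None,fx=4,fy=4,interpolation=cv2.INTER_CUBIC),alpha=2.5))"
```

```text
foot tool y,z mm ((4.360773086547852, 2.0229225158691406), (25.287092208862305, 34.24895095825195), 89.97428894042969)
seat z median 0.07447752932772467
slot px [ 10  12  24  21 504] [255.5 257. ]
slot bbox mm [[6.3, -6.3], [6.3, 5.6], [-5.7, 5.7], [-5.7, -6.4]]
shift y,z mm to bring slot over foot [4.0564585  2.36367078] descent cm to seat 8.651103173426433
```

View pics/w6b.png

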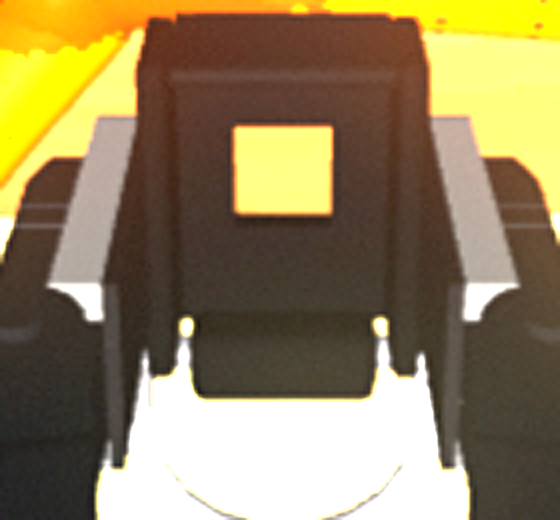

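```bash
python3 -c "
from rel import *
for zz in(.0875,.0885): print(ray(259,155+293/7,.1372-zz)*1000)
print(ray(215+308/7,155+102/7,.1372-.0743)*1000,ray(215+308/7,155+118/7,.1372-.0743)*1000,ray(215+308/7,155+408/7,.1372-.0743)*1000)
"
```

```text
[49.7         5.26350782  2.17153685]
[48.7         5.62669487  2.15965982]
[62.9        21.81364659  2.24203323] [62.9        20.07249592  2.24907153] [ 62.9        -12.99725937   2.38275034]
```

Call:
play_rows:
  rows:
    - [[0.5,0.1,0.06],0,2.2]
    - [[1.2,0.2,0.12],0,2.2]
    - [[2,0.4,0.24],0,2.2]
    - [[2.8,0.4,0.24],0,2.2]
    - [[3.6,0.4,0.24],0,2.2]
    - [[4.3,0.4,0.24],0,2.2]
    - [[4.8,0.4,0.24],0,2.2]
    - [[5.1,0.4,0.24],0,2.2]
    - [[5.3,0.4,0.24],0,2.2]
    - [[5.3,0.4,0.24],0,2.2]
    - [[5.3,0.4,0.24],0,2.2]
    - [[5.3,0.4,0.24],0,2.2]

```text
time: 9.55
ee_pos: [0.5287, 0.1397, 0.0846]
tcp_rot: [-3.0, 90.0, 13.7]
wrist_force: [-0.7, 0.3, -0.2]
opening: 0.0319
```

```bash
python3 -c "
from h import *
o,M=info()
p,d=bot.camera('wrist'); np.savez('w7.npz',p=p,d=d,**{k:o[k] for k in ('ee_pos','tcp_rot')})
b=p[190:340,180:330];cv2.imwrite('pics/w7.png',cv2.convertScaleAbs(cv2.resize(b,None,fx=4,fy=4,interpolation=cv2.INTER_CUBIC),alpha=1.6))
p,d=bot.camera('side'); np.savez('s7.npz',p=p,d=d)
u,v=map(int,proj('side',(.528,.139,.09)));print(u,v)
b=p[v-50:v+50,u-60:u+60];cv2.imwrite('pics/s7.png',cv2.convertScaleAbs(cv2.resize(b,None,fx=6,fy=6,interpolation=cv2.INTER_CUBIC),alpha=2))
"
```

```text
t 9.55 tcp [0.5287 0.1397 0.0846] zang 16.67 tilt [-1.e+00 -0.e+00  7.e-04] F [-0.71  0.34 -0.21] T [ 0.06 -0.03  0.  ] open 0.0319 q [14.8  3.8 -4.5 81.6 -0.  88.1]
199 139
```

View pics/w7.png

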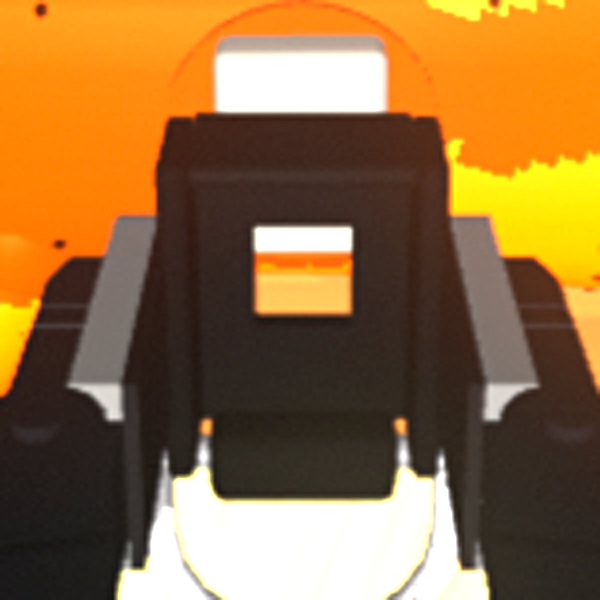

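View pics/s7.png

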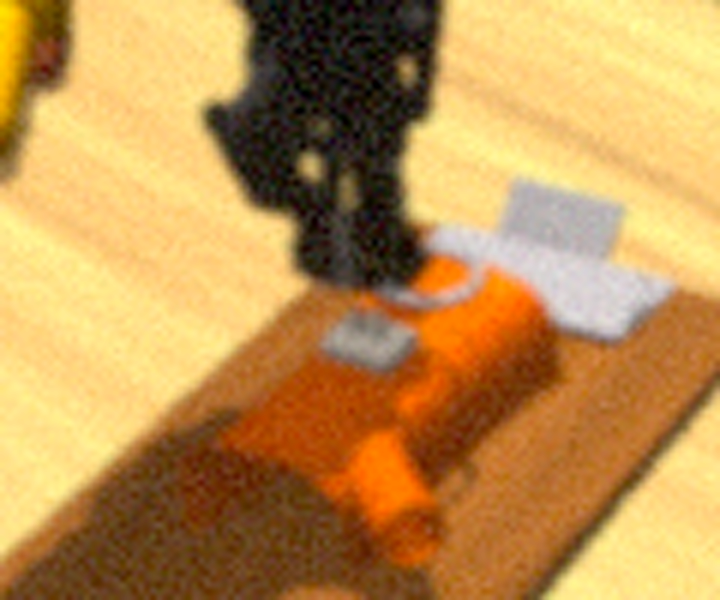

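```bash
python3 -c "
from rel import *
for r in(38,45,53): print(ray(180+301/4,190+r/4,.0103)*1000)
print('edges z',ray(180+215/4,190+50/4,.0103)*1000,ray(180+388/4,190+50/4,.0103)*1000)
xt=-.0266;print('slot top rim',ray(180+303/4,190+225/4,xt)*1000,ray(180+253/4,190+225/4,xt)*1000,ray(180+353/4,190+225/4,xt)*1000)
print('slot low rim',ray(180+303/4,190+315/4,-.0236)*1000)
z=np.load('w7.npz');p,d=z['p'],z['d'];o={k:z[k] for k in('ee_pos','tcp_rot')}
W=cloud('wrist',d,o)
for v in range(196,222,2): print(v,(W[v,236:276:4,2]*1000).round(0), W[v,256].round(4))
b=p[195:280,235:280];cv2.imwrite('pics/w7z.png',cv2.resize(b,None,fx=7,fy=7,interpolation=cv2.INTER_CUBIC))
"
```

```text
[10.3        17.92430867 -0.48846958]
[10.3        16.82777419 -0.48819657]
[10.3        15.56949932 -0.48788329]
edges z [ 10.3         16.03647764 -13.13301849] [10.3        16.04756826 12.30341249]
slot top rim [-26.6          7.24526749  -0.22244281] [-26.6          7.24225109  -6.34329692] [-26.6          7.24828381   5.8982257 ]
slot low rim [-23.6         -7.36251307  -0.20855956]
196 [67. 67. 66. 66. 66. 67. 65. 66. 66. 66.] [0.5236 0.1565 0.0671]
198 [67. 65. 67. nan 68. 66. 66. 67. 67. 67.] [0.5242 0.1547 0.0657]
200 [69. 69. 69. 68. 70. 70. 69. 71. 69. 70.] [0.524  0.1551 0.0702]
202 [72. 72. 72. 72. 73. 73. 73. nan 73. 73.] [0.5241 0.1549 0.0731]
204 [74. 74. 73. 74. 74. 74. 74. 73. 74. 73.] [0.5243 0.1541 0.0743]
206 [74. 75. 75. 75. 73. 74. 74. 76. 74. 75.] [0.5247 0.1528 0.074 ]
208 [76. 74. 75. 73. 73. 74. 75. 74. 73. 75.] [0.5251 0.1515 0.0738]
210 [73. 75. 74. 74. 74. 74. 74. 75. 74. 74.] [0.5254 0.1504 0.0741]
212 [74. 74. 75. 74. 74. 74. 74. 74. 75. 75.] [0.5258 0.1492 0.0742]
214 [75. 75. 75. 74. 75. 75. 75. 74. 75. 75.] [0.526  0.1484 0.0752]
216 [74. 75. 75. 75. 74. 74. 75. 74. 75. 76.] [0.5266 0.1467 0.0741]
218 [108. 108. 109. 109. 107. 109. 108. 108. 109. 109.] [0.5224 0.16   0.1089]
220 [111. 112. 111. 110. 112. 111. 110. 111. 110. 111.] [0.5224 0.1601 0.1114]
```

View pics/w7z.png

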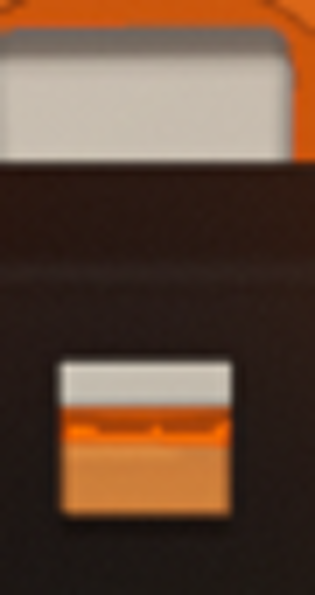

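```bash
python3 -c "
from rel import *
print(ray(256,195+405/7-.5,.0103)*1000,ray(256,195+55/7-.5,.0103)*1000,ray(256,195+45/7-.5,.0103)*1000)"
```

```text
[ 1.03000000e+01 -1.71326428e+01 -1.34762516e-02] [10.3        16.13209468 -0.04699761] [10.3        17.02968063 -0.04790212]
```

Slot and foot centre agree within about 0.3 mm, and the seat is at about 74.3 mm, so 34 mm further down. First I go down to just above the prong tips.

Call:
play_rows:
  rows:
    - [[0.3,0,0],0,2.2]
    - [[0.7,0,0],0,2.2]
    - [[1.1,0,0],0,2.2]
    - [[1.4,0,0],0,2.2]
    - [[1.7,0,0],0,2.2]
    - [[1.8,0,0],0,2.2]
    - [[1.8,0,0],0,2.2]
    - [[1.8,0,0],0,2.2]

```text
time: 10.32
ee_pos: [0.5284, 0.1396, 0.0662]
tcp_rot: [108.1, 90.0, 124.7]
wrist_force: [-0.1, 0.1, -0.8]
opening: 0.0314
```

Call:
play_rows:
  rows:
    - [[0.1,0,0],0,2.2]
    - [[0.2,0,0],0,2.2]
    - [[0.3,0,0],0,2.2]
    - [[0.3,0,0],0,2.2]

```text
time: 10.65
ee_pos: [0.5283, 0.1396, 0.063]
tcp_rot: [179.7, 90.0, -163.6]
wrist_force: [0.3, -0.0, -0.4]
opening: 0.0314
```

```bash
python3 -c "
from h import *
o,M=info()
p,d=bot.camera('wrist'); np.savez('w8.npz',p=p,d=d,**{k:o[k] for k in ('ee_pos','tcp_rot')})
b=p[190:340,180:330];cv2.imwrite('pics/w8.png',cv2.convertScaleAbs(cv2.resize(b,None,fx=4,fy=4,interpolation=cv2.INTER_CUBIC),alpha=1.4))
"
```

```text
t 10.65 tcp [0.5283 0.1396 0.063 ] zang 16.67 tilt [-1.e+00  0.e+00 -3.e-04] F [ 0.29 -0.05 -0.42] T [ 0.04 -0.01  0.02] open 0.0314 q [14.8  4.1 -6.6 79.3 -0.  88.1]
```

View pics/w8.png

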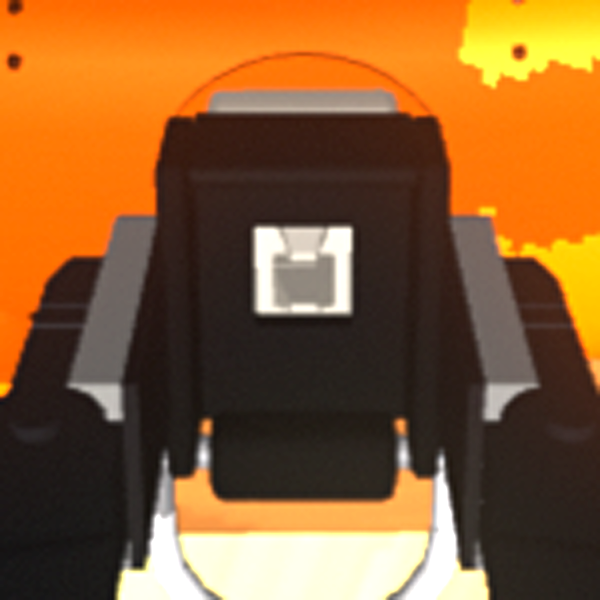

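```bash
python3 -c "
from rel import *
z=np.load('w8.npz');p,d=z['p'],z['d'];o={k:z[k] for k in('ee_pos','tcp_rot')}
W=cloud('wrist',d,o)
for v in range(246,270,1): print(v,(W[v,244:270:2,2]*1000).round(0))
b=p[242:272,240:272];cv2.imwrite('pics/w8z.png',cv2.resize(b,None,fx=18,fy=18,interpolation=cv2.INTER_CUBIC))
for v in (252,254,265,266): print(v,ray(256,v,.063-.088)*1000)
"
```

```text
246 [88. 90. 90. 90. 89. 89. 90. 90. 90. 89. 89. 89. 89.]
247 [75. 73. 75. 84. 84. 85. 85. 85. 86. 74. 74. 75. 90.]
248 [74. 74. 74. 84. 86. 86. 86. 85. 85. 75. 74. 74. 90.]
249 [75. 76. 74. 84. 86. 86. 86. 86. 86. 74. 73. 74. 90.]
250 [74. 75. 74. 74. 87. 87. 87. 87. 85. 74. 73. 74. 89.]
251 [75. 75. 75. 74. 87. 88. 87. 86. 86. 75. 74. 74. 89.]
252 [75. 75. 75. 75. 88. 88. 88. 88. 74. 74. 74. 74. 91.]
253 [74. 75. 74. 75. 87. 89. 88. 88. 75. 74. 74. 74. 89.]
254 [75. 75. 75. 76. 76. 88. 88. 89. 76. 76. 76. 75. 91.]
255 [74. 74. 76. 77. 76. 76. 76. 77. 77. 77. 74. 74. 90.]
256 [74. 75. 77. 78. 78. 78. 78. 77. 78. 77. 74. 75. 90.]
257 [74. 75. 78. 79. 79. 78. 79. 79. 78. 80. 74. 74. 88.]
258 [75. 75. 78. 80. 79. 80. 81. 79. 79. 80. 74. 75. 91.]
259 [75. 75. 78. 80. 81. 81. 80. 81. 81. 81. 75. 74. 89.]
260 [74. 74. 78. 83. 82. 82. 83. 81. 82. 82. 74. 74. 90.]
261 [74. 75. 79. 83. 83. 83. 84. 84. 82. 82. 75. 74. 90.]
262 [74. 74. 79. 84. 85. 85. 84. 85. 84. 81. 74. 74. 90.]
263 [74. 75. 78. 83. 85. 85. 86. 86. 85. 81. 74. 75. 90.]
264 [73. 74. 80. 83. 86. 86. 87. 86. 86. 82. 74. 74. 90.]
265 [74. 74. 79. 83. 87. 87. 88. 87. 87. 82. 74. 75. 90.]
266 [75. 74. 79. 84. 87. 90. 88. 88. 87. 82. 74. 74. 89.]
267 [74. 74. 74. 74. 87. 88. 89. 89. 74. 75. 75. 74. 89.]
268 [75. 74. 86. 86. 86. 87. 86. 87. 87. 86. 86. 87. 91.]
269 [87. 88. 87. 89. 87. 87. 87. 87. 88. 88. 88. 88. 88.]
252 [-25.           3.15320563  -0.09316078]
254 [-25.           2.02318825  -0.09202245]
265 [-25.          -4.28574221  -0.0856671 ]
266 [-25.          -4.86728378  -0.08508128]
```

View pics/w8z.png

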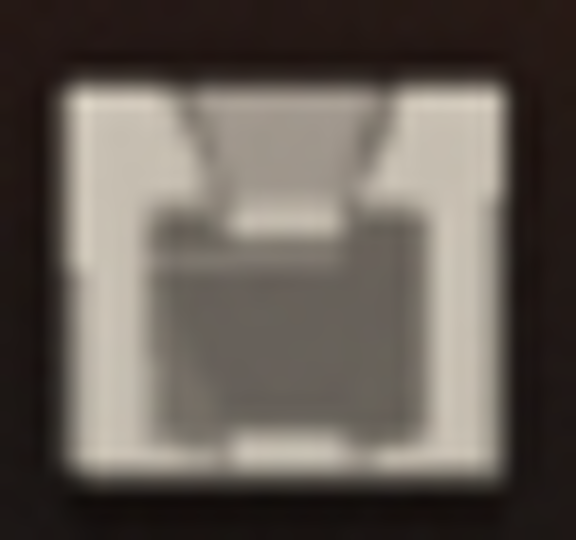

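The prong tips show inside the slot. They are centred across, but about 1.3 mm off along tool -y. I'll shift -1.2 mm and go down in small steps.

Call:
play_rows:
  rows:
    - [[0,-0.06,0],0,2.2]
    - [[0,-0.12,0],0,2.2]
    - [[0.05,-0.12,0],0,2.2]
    - [[0.1,-0.12,0],0,2.2]
    - [[0.1,-0.12,0],0,2.2]

```text
time: 11.12
ee_pos: [0.5287, 0.1384, 0.0621]
tcp_rot: [-175.2, 90.0, -158.5]
wrist_force: [-0.2, -0.8, 0.3]
opening: 0.0311
```

```bash
python3 -c "
from rel import *
o,M=info()
p,d=bot.camera('wrist'); np.savez('w9.npz',p=p,d=d,**{k:o[k] for k in ('ee_pos','tcp_rot')})
b=p[242:272,240:272];cv2.imwrite('pics/w9z.png',cv2.resize(b,None,fx=18,fy=18,interpolation=cv2.INTER_CUBIC))
"
```

```text
t 11.12 tcp [0.5287 0.1384 0.0621] zang 16.67 tilt [-1.e+00 -0.e+00 -2.e-04] F [-0.24 -0.76  0.33] T [ 0.03 -0.03 -0.02] open 0.0311 q [14.7  4.1 -6.7 79.2 -0.  88. ]
```

View pics/w9z.png

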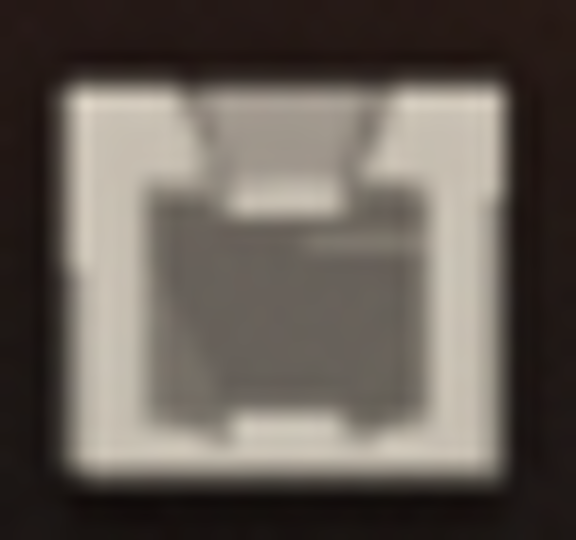

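The prongs are now centred in the slot. I'm pressing down in small steps and reading the force.

Call:
play_rows:
  rows:
    - [[0.05,0,0],0,2.2]
    - [[0.1,0,0],0,2.2]
    - [[0.15,0,0],0,2.2]
    - [[0.15,0,0],0,2.2]

```text
time: 11.5
ee_pos: [0.5287, 0.1385, 0.0605]
tcp_rot: [162.0, 90.0, 178.6]
wrist_force: [0.4, -0.7, -0.6]
opening: 0.0316
```

Call:
play_rows:
  rows:
    - [[0.05,0,0],0,2.2]
    - [[0.1,0,0],0,2.2]
    - [[0.1,0,0],0,2.2]

```text
time: 11.75
ee_pos: [0.5287, 0.1385, 0.0596]
tcp_rot: [-165.6, 90.0, -148.9]
wrist_force: [-0.2, 0.6, -0.7]
opening: 0.0312
```

Call:
play_rows:
  rows:
    - [[0.05,0,0],0,2.2]
    - [[0.1,0,0],0,2.2]
    - [[0.1,0,0],0,2.2]

```text
time: 12.0
ee_pos: [0.5289, 0.1384, 0.0588]
tcp_rot: [-33.1, 90.0, -16.4]
wrist_force: [0.2, -0.0, 0.8]
opening: 0.0315
```

Call:
play_rows:
  rows:
    - [[0.05,0,0],0,2.2]
    - [[0.1,0,0],0,2.2]
    - [[0.1,0,0],0,2.2]

```text
time: 12.25
ee_pos: [0.529, 0.1385, 0.0581]
tcp_rot: [-3.5, 90.0, 13.1]
wrist_force: [0.1, -0.2, 4.6]
opening: 0.0315
```

Call:
play_rows:
  rows:
    - [[0.05,0,0],0,2.2]
    - [[0.1,0,0],0,2.2]
    - [[0.1,0,0],0,2.2]

```text
time: 12.5
ee_pos: [0.5292, 0.1386, 0.0573]
tcp_rot: [-2.8, 89.9, 13.8]
wrist_force: [0.2, 0.2, 5.5]
opening: 0.0316
```

Call:
play_rows:
  rows:
    - [[0.05,0,0],0,2.2]
    - [[0.05,0,0],0,2.2]

```text
time: 12.67
ee_pos: [0.5293, 0.1386, 0.0571]
tcp_rot: [-2.2, 89.9, 14.5]
wrist_force: [-0.9, 0.4, 7.7]
opening: 0.0313
```

Call:
play_rows:
  rows:
    - [[0.05,0,0],0,2.2]
    - [[0.05,0,0],0,2.2]

```text
time: 12.83
ee_pos: [0.5295, 0.1387, 0.0567]
tcp_rot: [-1.3, 89.9, 15.3]
wrist_force: [0.6, -0.7, 7.3]
opening: 0.0314
```

Call:
play_rows:
  rows:
    - [[0.05,0,0],0,2.2]
    - [[0.05,0,0],0,2.2]

```text
time: 13.0
ee_pos: [0.5296, 0.1387, 0.0564]
tcp_rot: [-1.6, 89.9, 15.0]
wrist_force: [-0.1, -0.2, 8.2]
opening: 0.031
```

Call:
play_rows:
  rows:
    - [[0.05,0,0],0,2.2]
    - [[0.05,0,0],0,2.2]

```text
time: 13.17
ee_pos: [0.5297, 0.1387, 0.0561]
tcp_rot: [-2.1, 89.8, 14.5]
wrist_force: [0.6, 0.4, 8.8]
opening: 0.0314
```

Call:
play_rows:
  rows:
    - [[0.05,0,-0.03],0,2.2]
    - [[0.05,0,-0.05],0,2.2]

```text
time: 13.33
ee_pos: [0.5297, 0.1387, 0.056]
tcp_rot: [-1.6, 89.8, 15.0]
wrist_force: [1.3, -0.2, 11.0]
opening: 0.0314
```

Call:
play_rows:
  rows:
    - [[0.05,0,0],0,2.2]
    - [[0.05,0,0],0,2.2]

```text
time: 13.5
ee_pos: [0.5298, 0.1387, 0.0556]
tcp_rot: [-1.7, 89.8, 14.9]
wrist_force: [1.5, 0.1, 12.3]
opening: 0.0317
```

Call:
play_rows:
  rows:
    - [[0.05,0,0],0,2.2]
    - [[0.05,0,0],0,2.2]

```text
time: 13.67
ee_pos: [0.5288, 0.1384, 0.0536]
tcp_rot: [-3.8, 89.9, 12.9]
wrist_force: [0.8, -1.2, 3.4]
opening: 0.0314
```

```bash
python3 -c "
from h import *
info()"
```

```text
t 13.67 tcp [0.5288 0.1384 0.0536] zang 16.67 tilt [-1.0e+00 -1.0e-04  1.3e-03] F [ 0.82 -1.18  3.38] T [ 0.   -0.39  0.02] open 0.0314 q [14.7  4.2 -7.6 78.2 -0.  88. ]
```

The peak was 12 N and the force has now dropped. I continue down to the snap.

Call:
play_rows:
  rows:
    - [[0.05,0,0],0,2.2]
    - [[0.05,0,0],0,2.2]

```text
time: 13.83
ee_pos: [0.5279, 0.1382, 0.0519]
tcp_rot: [-177.7, 89.9, -161.0]
wrist_force: [1.0, -0.6, -1.3]
opening: 0.0316
```

Call:
play_rows:
  rows:
    - [[0.05,0,0],0,2.2]
    - [[0.05,0,0],0,2.2]

```text
time: 14.0
ee_pos: [0.5278, 0.1382, 0.0515]
tcp_rot: [-178.8, 89.9, -162.1]
wrist_force: [0.3, -0.0, -1.2]
opening: 0.0313
```

Call:
play_rows:
  rows:
    - [[0.05,0,0],0,2.2]
    - [[0.05,0,0],0,2.2]

```text
time: 14.17
ee_pos: [0.5279, 0.1382, 0.0514]
tcp_rot: [-178.8, 89.9, -162.2]
wrist_force: [-1.0, -1.1, 0.3]
opening: 0.0313
```

Call:
play_rows:
  rows:
    - [[0.05,0,0],0,2.2]
    - [[0.05,0,0],0,2.2]

```text
time: 14.33
ee_pos: [0.5281, 0.1382, 0.0511]
tcp_rot: [-173.4, 90.0, -156.8]
wrist_force: [-1.4, -1.9, 0.6]
opening: 0.0315
```

Call:
play_rows:
  rows:
    - [[0.05,0,0],0,2.2]
    - [[0.05,0,0],0,2.2]

```text
time: 14.5
ee_pos: [0.5282, 0.1383, 0.0509]
tcp_rot: [-33.6, 90.0, -16.9]
wrist_force: [-1.9, -2.7, 2.9]
opening: 0.0316
```

```bash
python3 -c "
from h import *
o,M=info()
p,d=bot.camera('wrist'); np.savez('w10.npz',p=p,d=d,**{k:o[k] for k in ('ee_pos','tcp_rot')})
b=p[235:275,230:280];cv2.imwrite('pics/w10.png',cv2.convertScaleAbs(cv2.resize(b,None,fx=12,fy=12,interpolation=cv2.INTER_CUBIC),alpha=1.2))
W=cloud('wrist',d,o)
for v in range(238,272,2): print(v,(W[v,238:276:2,2]*1000).round(0))
"
```

```text
t 14.5 tcp [0.5282 0.1383 0.0509] zang 16.67 tilt [-1.e+00 -1.e-04  1.e-04] F [-1.87 -2.67  2.89] T [-0.32  0.39  0.01] open 0.0316 q [14.7  4.3 -7.8 77.9 -0.  88. ]
238 [77. 78. 76. 79. 78. 77. 77. 77. 78. 77. 79. 77. 78. 77. 78. 77. 77. 78.
 77.]
240 [78. 77. 77. 77. 76. 79. 77. 78. 77. 78. 77. 77. 77. 78. 77. 78. 76. 77.
 77.]
242 [77. 77. 77. 77. 77. 78. 77. 77. 77. 76. 79. 78. 77. 78. 78. 78. 78. 77.
 78.]
244 [78. 77. 77. 78. 77. 78. 77. 77. 78. 77. 77. 78. 77. 77. 77. 76. 77. 78.
 77.]
246 [78. 78. 78. 77. 76. 80. 79. 80. 79. 81. 79. 79. 79. 80. 78. 77. 77. 79.
 77.]
248 [78. 77. 77. 74. 75. nan 80. 81. 81. 80. 80. 81. 81. 81. 75. 79. 77. 77.
 77.]
250 [78. 76. 78. 74. 75. 79. 82. 81. 82. 81. 81. 82. 82. 82. 74. 77. 78. 78.
 78.]
252 [78. 77. 78. 73. 74. 78. 82. 82. 82. 83. 82. 83. 83. 81. 74. 77. 77. 78.
 77.]
254 [77. 78. 77. 74. 75. 75. 83. 81. 82. 84. 83. 82. 84. 81. 74. 77. 77. 77.
 77.]
256 [77. 77. 78. 74. 74. 74. nan 84. 85. 84. 84. 85. 85. 80. 74. 77. 77. 77.
 78.]
258 [78. 78. 76. 75. 74. 75. 82. 85. 85. 86. 85. 85. 86. 75. 75. 77. 78. 77.
 78.]
260 [77. 78. 76. 74. 75. 76. 75. 85. 86. 86. 87. 85. 84. 75. 75. 78. 78. 77.
 78.]
262 [77. 78. 78. 75. 74. 74. 73. 87. 87. 86. 87. 87. 73. 73. 75. 77. 77. 77.
 77.]
264 [78. 78. 77. 74. 74. 74. 77. 86. 88. 88. 87. 89. 76. 77. 74. 78. 77. 78.
 77.]
266 [77. 77. 79. 75. 74. 74. 78. 79. 89. 88. 89. 88. 79. 79. 74. 78. 76. 77.
 78.]
268 [78. 77. 77. 75. 74. 74. 81. 80. 80. 82. 82. 81. 80. 80. 74. 77. 78. 77.
 78.]
270 [77. 78. 77. 77. 75. 76. 81. 83. 83. 82. 83. 82. 83. 80. 76. 78. 77. 78.
 77.]
```

View pics/w10.png

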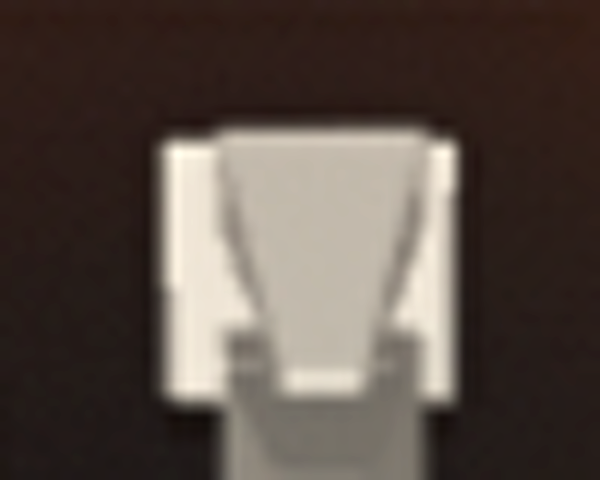

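The floor reads 77.5 mm, which matches seat plus 3 mm, and a barb overlaps the slot rim at (215-430, 128). The force is beginning to rise, so I add a little more to confirm it is home.

Call:
play_rows:
  rows:
    - [[0.05,-0.02,-0.03],0,2.2]
    - [[0.05,-0.03,-0.05],0,2.2]
    - [[0.05,-0.03,-0.05],0,2.2]

```text
time: 14.8
ee_pos: [0.5283, 0.1383, 0.0508]
tcp_rot: [23.3, 89.9, 40.0]
wrist_force: [-2.3, -0.0, 6.0]
opening: 0.0312
```

Call:
play_rows:
  rows:
    - [[0.04,0,0],0,2.2]
    - [[0.04,0,0],0,2.2]

```text
time: 14.97
ee_pos: [0.5283, 0.1383, 0.0508]
tcp_rot: [17.0, 89.9, 33.6]
wrist_force: [-3.0, 0.1, 9.1]
opening: 0.0312
```

The stop is hard: the force went from 6 to 9 N with no travel. I'm backing off now, then a gentle pull check.

Call:
play_rows:
  rows:
    - [[-0.06,0,0],0,2.2]
    - [[-0.12,0,0],0,2.2]
    - [[-0.18,0,0],0,2.2]
    - [[-0.18,0,0],0,2.2]

```text
time: 15.3
ee_pos: [0.5279, 0.138, 0.0512]
tcp_rot: [143.3, 90.0, 160.0]
wrist_force: [2.1, 0.9, -2.6]
opening: 0.031
```

```bash
python3 -c "
from h import *
o,M=info()
p,d=bot.camera('wrist'); 
b=p[225:295,215:295];cv2.imwrite('pics/w11.png',cv2.convertScaleAbs(cv2.resize(b,None,fx=8,fy=8,interpolation=cv2.INTER_CUBIC),alpha=1.5))
"
```

```text
t 15.3 tcp [0.5279 0.138  0.0512] zang 16.68 tilt [-1.e+00  2.e-04 -2.e-04] F [ 2.06  0.92 -2.6 ] T [ 0.27 -0.37 -0.03] open 0.031 q [14.6  4.2 -7.8 78.   0.  88. ]
```

View pics/w11.png

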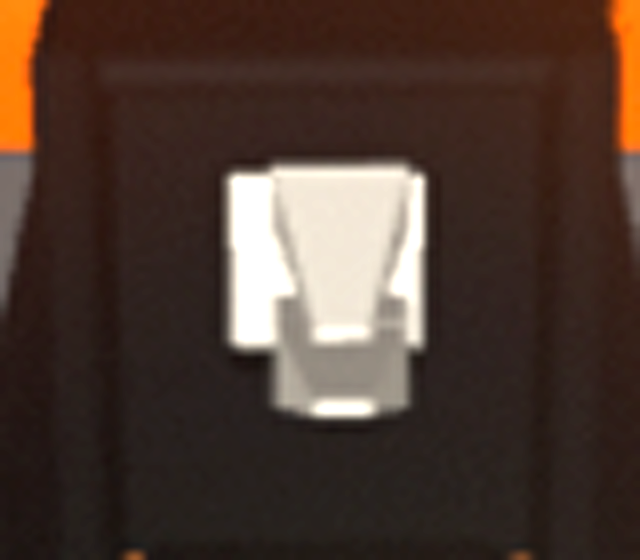

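The buckle holds against a 2.6 N pull, and both prongs stand up through the slot. I'm relaxing the load, then opening.

Call:
play_rows:
  rows:
    - [[0.05,0,0.03],0,2.2]
    - [[0.07,0,0.05],0,2.2]
    - [[0.07,0,0.05],0,2.2]

```text
time: 15.6
ee_pos: [0.5281, 0.138, 0.0509]
tcp_rot: [173.1, 90.0, -170.2]
wrist_force: [-1.5, 0.3, 1.5]
opening: 0.0311
```

Call:
play_rows:
  rows:
    - [[0,0,0],0,3.2]
    - [[0,0,0],0,3.5]
    - [[0,0,0],0,4]
    - [[0,0,0],0,4.5]
    - [[0,0,0],0,5]
    - [[0,0,0],0,5]
    - [[0,0,0],0,5]

```text
time: 16.18
ee_pos: [0.5284, 0.138, 0.0509]
tcp_rot: [-25.2, 90.0, -8.6]
wrist_force: [-0.0, -0.0, -0.0]
opening: 0.0501
```

```bash
python3 -c "
from h import *
o,M=info()
p,d=bot.camera('wrist'); np.savez('w12.npz',p=p,d=d,**{k:o[k] for k in ('ee_pos','tcp_rot')})
b=p[190:340,180:330];cv2.imwrite('pics/w12.png',cv2.convertScaleAbs(cv2.resize(b,None,fx=4,fy=4,interpolation=cv2.INTER_CUBIC),alpha=1.4))
W=cloud('wrist',d,o); print('floor z',np.nanmedian(W[230:242,245:265,2]),np.nanmedian(W[275:282,245:265,2]))
"
```

```text
t 16.18 tcp [0.5284 0.138  0.0509] zang 16.67 tilt [-1.e+00 -0.e+00  1.e-04] F [-0.02 -0.03 -0.01] T [-0.01  0.02 -0.03] open 0.0501 q [14.6  4.3 -7.8 77.9 -0.  88. ]
floor z 0.08863488755694007 0.07787775721658362
```

View pics/w12.png

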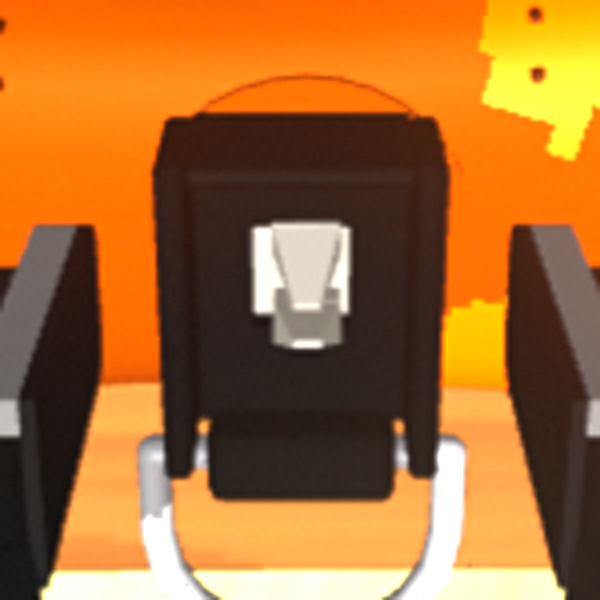

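The fingers are free and the buckle has stayed down and squared itself on the stud. I'm retreating upward, then a final look.

Call:
play_rows:
  rows:
    - [[-0.5,0,0],0,5]
    - [[-1.5,0,0],0,5]
    - [[-3,0,0],0,5]
    - [[-5,0,0],0,5]
    - [[-7,0,0],0,5]
    - [[-9,0,0],0,5]
    - [[-11,0,0],0,5]
    - [[-12.5,0,0],0,5]
    - [[-13.5,0,0],0,5]
    - [[-14,0,0],0,5]
    - [[-14,0,0],0,5]
    - [[-14,0,0],0,5]

```text
time: 17.23
ee_pos: [0.5283, 0.138, 0.1904]
tcp_rot: [-178.9, 90.0, -162.2]
wrist_force: [-0.3, -0.8, -0.1]
opening: 0.05
```

```bash
python3 -c "
from h import *
o,M=info()
p,d=bot.camera('wrist'); W=cloud('wrist',d,o)
cv2.imwrite('pics/w13.png',cv2.convertScaleAbs(p,alpha=1.3))
m=(p.max(2)<45)&(W[...,2]>.070)&(W[...,2]<.083); m&=np.hypot(W[...,0]-.528,W[...,1]-.138)<.03
q=W[m]; print('floor',m.sum(),np.median(q,0).round(4)); A=np.c_[q[:,:2]-q[:,:2].mean(0),np.ones(len(q))]; print('plane slopes',np.linalg.lstsq(A,q[:,2],rcond=None)[0].round(4))
p2,d2=bot.camera('side'); u,v=map(int,proj('side',(.528,.139,.09)))
cv2.imwrite('pics/s13.png',cv2.convertScaleAbs(cv2.resize(p2[v-50:v+50,u-60:u+60],None,fx=6,fy=6,interpolation=cv2.INTER_CUBIC),alpha=2))
p3,d3=bot.camera('top'); z=np.load('top0.npz')['p']
cv2.imwrite('pics/t13.png',cv2.convertScaleAbs(np.hstack([z[130:290,230:380],p3[130:290,230:380]]),alpha=1.8))
"
```

```text
t 17.23 tcp [0.5283 0.138  0.1904] zang 16.67 tilt [-1.e+00 -0.e+00 -5.e-04] F [-0.31 -0.81 -0.12] T [-0.   -0.04  0.01] open 0.05 q [14.6  4.2  7.5 93.4 -0.  88. ]
floor 730 [0.5248 0.1412 0.078 ]
plane slopes [ 0.006  -0.0076  0.0784]
```

View pics/w13.png

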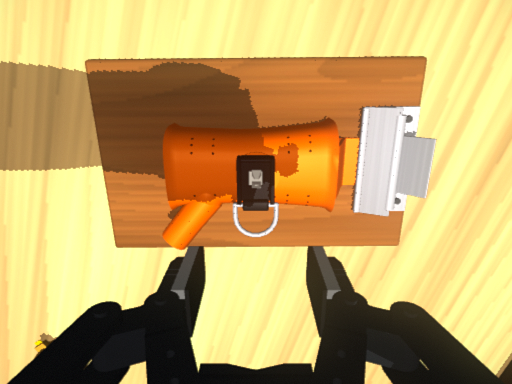

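View pics/s13.png

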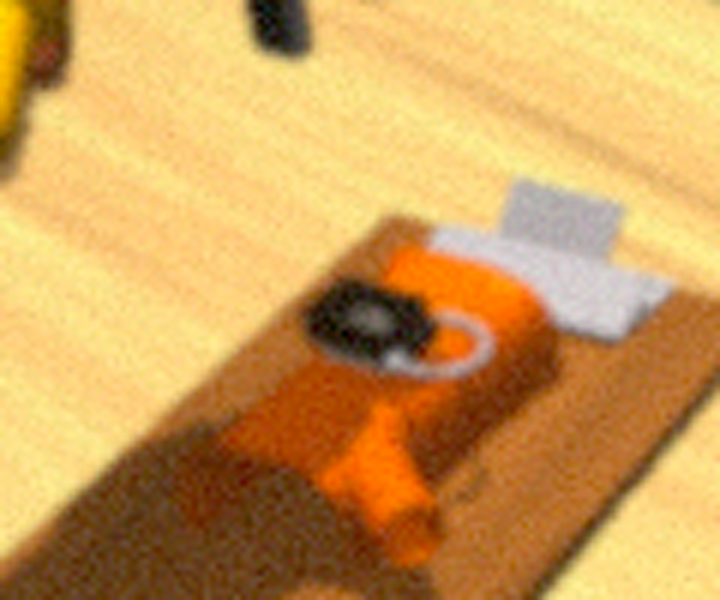

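View pics/t13.png

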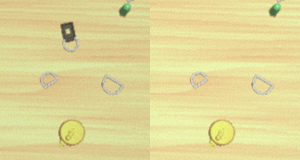

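The buckle is level on the stud at (256,180), its ring points to the thumb-side edge, and the bystanders are unmoved. Handing in.

```bash
python3 -c "
from workcell import bot
print(bot.job_done())"
```

```text
the job is handed in; nothing more can be done
None
```

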